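Tip the leaf case out of its nest and stack it, cut corners matched

TASK

Press down on the cut-corner end of the tan leaf case so that it tips up fully in its wooden nest, take it by the raised end and stack it on the blue case, cut corners over cut corners, so that its skirt drops fully home over the raised panel below. Do not ram it down, keep the blue case seated on its dock, leave the jar, mallet and snips alone, and let go of the case at the end.

Things in the scene. Friction and masses are not known exactly. Their poses are not given: they have to be found in the camera images.
- leaf_case: tan rigid case of pressed leaves, 100 (x) x 64 (y) x 24 mm, about 150 g. Origin: centre of its underside. Both corners of its -x end are cut at 45 degrees (10 mm legs), the +x ones square. Sides upright to z = 18 mm; above, a raised panel 92.4 x 56.4 x 6 mm with corners cut alike. Hollow below: skirt 3 mm thick, 7 mm deep. Starts level in the nest, cut corners at the nest's open end
- leaf_skirt (a point): centre of the tan case's skirt edge (same point as its origin). Inside the skirt 94 x 58 mm: it fits over the raised panel of a case below with 0.8 mm play on each side; seated, it is 18 mm above the lower case's origin. Wrong way round, or off by more than the play, it stays on the panel, 6 mm too high
- stack_case: blue case of the same shape and size (origin: centre of its underside; cut corners at its -x end; raised panel on top), loose but seated on the dock's panel, its origin 14 mm above the dock's
- dock: fixed dark wooden stacking base, 124 x 88 mm, 14 mm high, with a raised panel like those of the cases (6 mm more), cut corners at its -x end. Origin: centre of its underside, on the table
- nest: fixed wooden nest, 50 mm high, 97 mm wide (y), x from -71 to 75 mm. Origin on the table under the pocket's centre. Side walls 14 mm thick (inner faces at y = -34.5 and 34.5 mm) and an end wall (inner face at x = 54 mm) rise 1 mm above the top of the level case: 2.5 mm beside the case, no room for fingers. The -x end is open
- nest_axis (a point): middle of the axis, along the nest's y, of the rocker on which the case rests: x = -22, z = 26 mm in the nest's frame. The level case's underside is 1 mm below this height, its centre over the nest's within 2 mm. The rocker's top (7 mm high) reaches up into the hollow case with about 6 mm play along x
- nest_rocker (a joint): tilt of the rocker with the case, rad: 0 level, 0.45 fully tipped (stop), square +x end up, cut-corner end down. Stiff: about 5 to 9 N down on the press point turns it, and it stays where left. Fully tipped, the upper edge (z = 18 mm) of the case's sides, 30 mm from its centre towards the raised end, is about 14 mm above the nest walls
- dye_jar: amber jar, 54 mm across, 75 mm high, a bystander. Origin: centre of its underside
- mallet: red mallet lying flat, about 230 mm long along x, head at +x 42 mm thick and 75 mm wide, a bystander. Origin: on the table below the handle, near its middle
- snips: plant snips lying flat, about 170 mm long along x, green handles at -x, 16 mm thick, a bystander. Origin: on the table below, near the middle
- leaf_nose (a point): point on top of the tan case's cut-corner end, 42 mm from its centre (x = -42, z = 24 mm in its frame): where to press

How it is judged:
By the outcome, as a careful person would: the job done as asked, in the order asked, and still so for the second after the job is handed in, with the robot touching nothing.
It also fails if it takes over 64 s, if anything falls off the work surface, if the arm or the gripper's body presses on something with over 40 N, if the wrist force passes 120 N, or if a joint passes its speed limit or range.

ROBOT

A 6-joint arm with a two-finger parallel gripper is mounted at the origin on the work surface. World frame = base frame: x ahead of the robot, y to its left, z up, the work surface at z = 0. Lengths are in m, angles in rad, forces in N, time in s.
With the tool pointing down it reaches from about 0.35 to 0.875 m from the base axis. Payload 15.5 kg.
Tool frame: the origin (TCP) lies at the very end of the fingers, on their centre line; the grasp point (between the pads) lies manip.grip_point_offset behind it (manip.grip_point_offset is the distance from the TCP to the grasp point, in m); y points along the fingers, z is the direction in which the jaws open and shut, and the axes are right-handed (so a half turn about y gives the same grasp; the last joint's range is limited). The gripper opens to 85 mm and grips with 20 to 120 N. Pads are 22 mm wide; open, the fingers measure 114 mm over their backs; the gripper's body (76 mm by 85 mm) begins 54 mm behind the grasp point. The pads swing forward as they close: fully open they stand 13 mm farther back than shut.
Start: joints at [1.036, 0.494, 1.345, -0, 1.302, -0.096], TCP at [0.266, 0.566, 0.231] pointing down, gripper open.
Joint ranges: [-2.91, 2.91], [-0.82, 2.16], [0.22, 2.67], [-1.22, 4.37], [0.12, 2.79], [-3.08, 3.08]. Speed limits (rad/s): [1.89, 1.89, 2.57, 3.01, 3.01, 3.01].

INTERFACE

Orientations are given as [roll, pitch, yaw] about the fixed x, y, z axes, in that order (R = Rz(yaw) Ry(pitch) Rx(roll)).
In Python, from rig import manip gives the robot as it stands. The module is installed in compiled form; this text tells all that it offers.
- The arm moves only by the tool arm_command, never from a script. Its arguments are lists of equal length, an entry for each row: "slide": the shift along the tool's x, y, z scaled (see below), a list of three; "angular": the turn, a rotation vector about the tool's x, y, z scaled (see below), a list of three; "jaw": the gripper's target within -1 to 1 (fully open at 1, half-way at 0, shut at -1). A call has 1 to 8 rows; each row is the pose to reach, as a shift and turn from the pose commanded when the call began, along the tool's axes at that moment, turning the shorter way round; what a row does not reach only later rows make up. The controller multiplies each number of a shift by 0.15 m and each number of a turn by 360 degrees. A row lasts 1/8 s, in which the tool goes at most 62.5 mm and 10.7 degrees, less where a joint would pass 70% of its speed; a pose out of reach is approached as far as the arm can. A call with a number of a shift or a turn outside -1 to 1 is refused whole. A call with a gripper value outside its range is refused whole. The fingers move at their own pace and stop on an object; "squeeze" is the grip in N (left out, the last holds). Time passes only in rows, so rows that repeat a pose let the fingers close. It gives the time, the measured TCP pose, the force and the opening at its end, in the units of the state.
- manip.state(): the state, without advancing time (a new reading comes with each control period).
- manip.get_image(name): name is "scene" or "side" or "wrist"; returns a dict with "img" (420x560x3 uint8, blue, green, red), "fx", "fy", "cx", "cy" (pixels), "rvec" (rotation vector, rad) and "tvec" (3), from world to camera coordinates, as OpenCV has them. Camera axes: x right, y down, z forward; pixel columns grow to the right and rows downward; lengths in m; the calibration is good to about 2 mm. A picture is of the moment at which its call begins. There is no depth.
- manip.hand_in(): hands the job in, once; it reports no verdict.
The state is a dict: "time": time; "joint_positions": joint angles; "qd": joint speeds; "joint_torque": joint torques, N m; "ee_pos": TCP position; "tool_rot": TCP orientation; "wrist_force": force on the tool from outside, world axes, zero at the start; "ft_torque": the same for the moment, N m; "width": finger opening in m.
Only numpy, scipy, OpenCV 4.12 (cv2) and the standard library are available. Lean on these libraries where they do the work, as an engineer would, in place of code of your own. Each camera call takes 0.05 s, during which the arm holds its last target.

## Working session

There is one attempt and no reset: what is moved stays moved. The work goes in short steps, Python scripts to look and compute and a tool call to move; the robot and the scene stay as the last step left them, time stands still between calls to the robot, and variables do not carry over. Pictures are saved under pics/ and viewed, and the job is handed in when it is done.

Besides the shell and the picture viewer there is one more tool, called after "Emit:" as name(argument=value, ...), one argument or row to a line, values as JSON. arm_command: Moves the arm, as the interface text tells. Shifts and turns lie within -1 to 1; 1 stands for 0.15 m of shift or 360 degrees of turn. Its arguments: {"type":"object","properties":{"slide":{"type":"array","items":{"type":"array","items":{"type":"number","minimum":-1,"maximum":1}}},"angular":{"type":"array","items":{"type":"array","items":{"type":"number","minimum":-1,"maximum":1}}},"jaw":{"type":"array","items":{"type":"number"}},"squeeze":{"type":"number"}},"required":["slide","angular","jaw"]}

```bash
mkdir -p pics; ls; python3 - <<'E'
from rig import manip
import cv2
s=manip.state()
for k,v in s.items(): print(k,v)
print(manip.grip_point_offset)
for n in ["scene","side","wrist"]:
    d=manip.get_image(n); cv2.imwrite(f"pics/{n}0.png",d["img"])
    R=cv2.Rodrigues(d["rvec"])[0]
    print(n,d["fx"],d["fy"],d["cx"],d["cy"],(-R.T@d["tvec"].reshape(3)),R[2])
    import pickle; pickle.dump(d,open(f"pics/{n}0.pkl","wb"))
E
```

```text
pics
time 0.0
joint_positions [ 1.03550084e+00  4.94200313e-01  1.34616919e+00 -1.63817233e-06
  1.30248708e+00 -9.54784477e-02]
qd [-1.04098759e-03 -3.18372158e-04 -2.70214311e-04 -9.85312995e-05
 -1.09389203e-03  7.25760621e-04]
joint_torque [-1.71203013e-03 -8.82157373e+01 -3.83874822e+01 -4.50484376e-04
  9.95107141e-03  5.88795683e-05]
ee_pos [0.26590094 0.56519966 0.23067671]
tool_rot [-1.57205465e+00  1.18922771e-04 -4.39816681e-01]
wrist_force [ 0.40919517 -0.74523818  0.09070913]
ft_torque [-0.05830618  0.00880888  0.01333954]
width 0.08556996968758987
0.0187
scene 396.75542077382585 396.75542077382585 283.0220697458461 208.7611887629807 [1.1348934  0.62247557 0.67254939] [-0.52101755 -0.62390712 -0.582478  ]
side 428.7054499696396 428.7054499696396 281.76288914314586 211.967896181055 [ 0.00604205 -0.84517282  0.74342442] [ 0.47791292  0.68337125 -0.55190849]
wrist 301.1801008821782 301.1801008821782 278.25972002976556 205.21849687853063 [0.19056548 0.60150746 0.37405515] [ 0.29473394 -0.13926808 -0.94537628]
```

View pics/scene0.png

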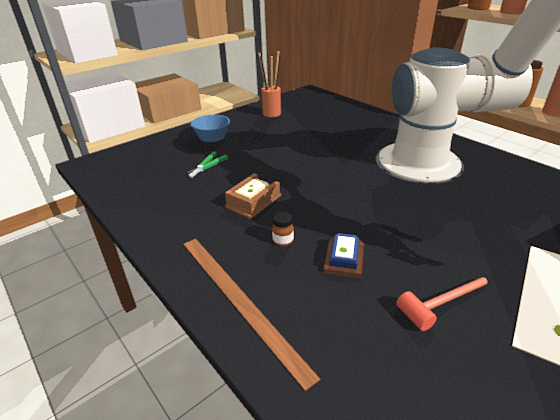

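View pics/side0.png

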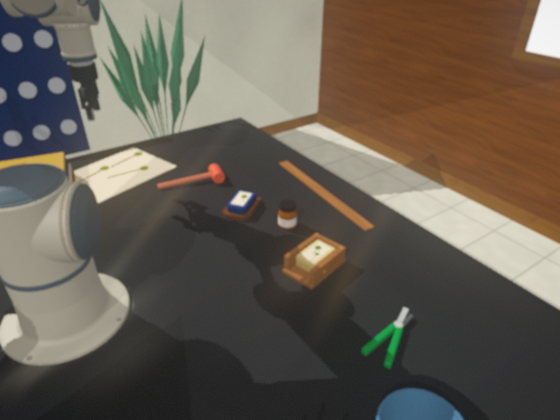

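View pics/wrist0.png

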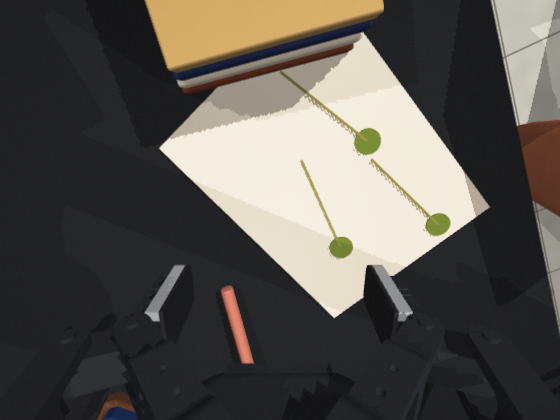

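The scene view shows the nest at about (253,195), the dock with the blue case at (344,255), the jar at (283,230), the mallet at (440,300) and the snips at (208,165). The side view shows the same objects. Next I'll get rough positions and zoom in.

```bash
cat > h.py <<'E'
import numpy as np, cv2, pickle
from scipy.spatial.transform import Rotation as Rn
def ray(d,u,v):
    R=cv2.Rodrigues(d["rvec"])[0]; t=np.array(d["tvec"]).reshape(3)
    K=np.array([[d["fx"],0,d["cx"]],[0,d["fy"],d["cy"]],[0,0,1]])
    c=-R.T@t; r=R.T@np.linalg.inv(K)@np.array([u,v,1.]); return c,r/np.linalg.norm(r)
def onz(d,u,v,z):
    c,r=ray(d,u,v); return c+r*(z-c[2])/r[2]
def proj(d,P):
    K=np.array([[d["fx"],0,d["cx"]],[0,d["fy"],d["cy"]],[0,0,1]])
    return cv2.projectPoints(np.array(P,float).reshape(-1,3),np.array(d["rvec"],float),np.array(d["tvec"],float),K,None)[0].reshape(-1,2)
def load(n): return pickle.load(open(f"pics/{n}.pkl","rb"))
def snap(manip,cam,name):
    d=manip.get_image(cam); cv2.imwrite(f"pics/{name}.png",d["img"]); pickle.dump(d,open(f"pics/{name}.pkl","wb")); return d
def crop(name,x0,y0,x1,y1,s):
    im=cv2.imread(f"pics/{name}.png")[y0:y1,x0:x1]; cv2.imwrite(f"pics/{name}_c.png",cv2.resize(im,None,fx=s,fy=s,interpolation=cv2.INTER_CUBIC))
E
python3 - <<'E'
from h import *
a,b=load("scene0"),load("side0")
for n,p,q,z in [("nest",(253,190),(317,251),.05),("dock",(345,245),(242,200),.04),("jar",(283,240),(287,225),0.02),("mallethead",(416,310),(216,173),.02),("handle end",(486,282),(160,185),.015),("snips",(208,165),(395,335),0.01)]:
    print(n,onz(a,*p,z).round(3),onz(b,*q,z).round(3))
crop("scene0",215,165,375,285,5); crop("side0",215,175,355,295,5)
E
```

```text
nest [ 0.582 -0.173  0.05 ] [ 0.577 -0.188  0.05 ]
dock [0.556 0.159 0.04 ] [0.552 0.151 0.04 ]
jar [0.64  0.027 0.02 ] [ 0.606 -0.015  0.02 ]
mallethead [0.581 0.38  0.02 ] [0.583 0.388 0.02 ]
handle end [0.393 0.435 0.015] [0.391 0.427 0.015]
snips [ 0.566 -0.453  0.01 ] [ 0.568 -0.472  0.01 ]
```

View pics/scene0_c.png

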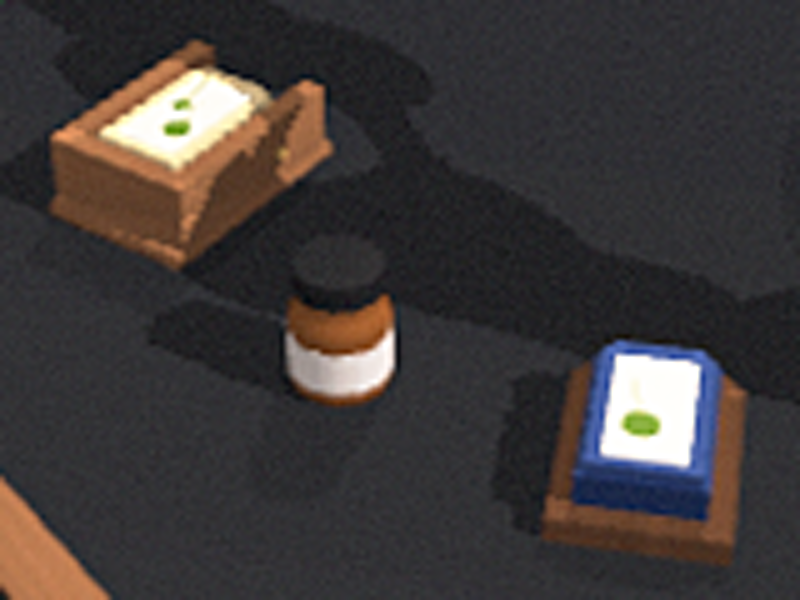

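View pics/side0_c.png

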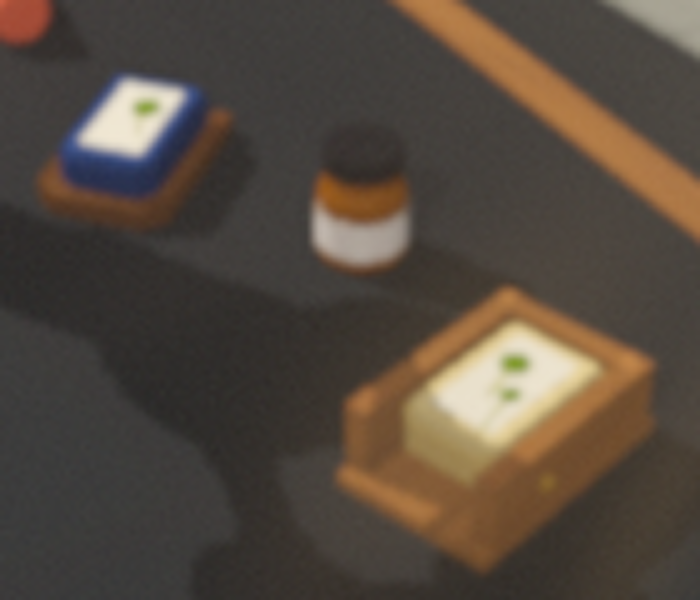

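```bash
python3 - <<'E'
from h import *
a=load("scene0")
f=lambda u,v,z: onz(a,215+u/5,165+v/5,z)[:2].round(3)
print("nest",f(55,135,.05),f(185,188,.05),f(325,85,.05),f(208,45,.05))
print("dock",f(545,540,.0),f(733,562,.0),f(745,390,.014),f(545,525,.014),f(733,545,.014))
d=load("wrist0"); R=cv2.Rodrigues(d["rvec"])[0]; c=-R.T@d["tvec"].reshape(3)
from rig import manip
s=manip.state(); T=Rn.from_euler("xyz",s["tool_rot"]).as_matrix()
print("cam in tool",T.T@(c-s["ee_pos"]), "look",T.T@R[2],"right",T.T@R[0])
E
```

```text
nest [ 0.646 -0.217] [ 0.623 -0.124] [ 0.496 -0.154] [ 0.519 -0.238]
dock [0.631 0.165] [0.576 0.234] [0.49  0.167] [0.635 0.168] [0.579 0.235]
cam in tool [-0.08364841 -0.14323091  0.00054005] look [3.26047084e-01 9.45353445e-01 4.02670842e-04] right [ 9.46063288e-05 -4.58576544e-04  9.99999890e-01]
```

```bash
cat >> h.py <<'E'
def plan(s,p,rpy,p0=None,rpy0=None):
    p0=np.array(s["ee_pos"] if p0 is None else p0); T0=Rn.from_euler("xyz",s["tool_rot"] if rpy0 is None else rpy0)
    sl=T0.inv().apply(np.array(p)-p0)/.15; an=(T0.inv()*Rn.from_euler("xyz",rpy)).as_rotvec()/(2*np.pi)
    print("slide",sl.round(4),"ang",an.round(4),"rows", np.linalg.norm(sl)*.15/.0625, np.linalg.norm(an)*360/10.7)
E
python3 - <<'E'
from h import *
from rig import manip
plan(manip.state(),[.55,.15,.24],[-np.pi/2,0,.66])
E
```

```text
slide [ 2.8921 -0.0597 -1.6989] ang [ 1.00e-04 -1.75e-01 -1.00e-04] rows 8.051432194453518 5.889103421682311
```

Emit:
arm_command(
  slide=[
    [1,-0.05,-0.6],
    [1,-0.05,-0.6],
    [1,-0.05,-0.6],
  ],
  angular=[
    [0,0,0],
    [0,0,0],
    [0,0,0],
  ],
  jaw=[1,1,1],
)

```text
time: 0.52
ee_pos: [0.3643, 0.4183, 0.2387]
tool_rot: [-1.571, -0.0, -0.44]
wrist_force: [0.3, -0.1, 0.7]
width: 0.0856
```

Emit:
arm_command(
  slide=[
    [1,0,-0.6],
    [1,0,-0.6],
    [1,0,-0.6],
  ],
  angular=[
    [0,0,0],
    [0,0,0],
    [0,0,0],
  ],
  jaw=[1,1,1],
)

```text
time: 0.9
ee_pos: [0.4619, 0.2728, 0.2387]
tool_rot: [-1.571, -0.0, -0.441]
wrist_force: [0.9, 0.9, -0.2]
width: 0.0856
```

Emit:
arm_command(
  slide=[
    [0.89,0,-0.5],
    [0.89,0,-0.5],
    [0.89,0,-0.5],
    [0.89,0,-0.5],
    [0.89,0,-0.5],
    [0.89,0,-0.5],
    [0.89,0,-0.5],
  ],
  angular=[
    [0,-0.175,0],
    [0,-0.175,0],
    [0,-0.175,0],
    [0,-0.175,0],
    [0,-0.175,0],
    [0,-0.175,0],
    [0,-0.175,0],
  ],
  jaw=[1,1,1,1,1,1,1],
)

```text
time: 1.78
ee_pos: [0.5497, 0.1502, 0.2386]
tool_rot: [-1.571, 0.0, 0.66]
wrist_force: [0.6, 0.1, -0.2]
width: 0.0854
```

```bash
python3 - <<'E'
from h import *
from rig import manip
s=manip.state();print(s["time"],s["ee_pos"],s["tool_rot"],s["joint_positions"].round(3))
snap(manip,"wrist","w1")
plan(s,[.575,-.175,.24],[-np.pi/2,0,.23])
E
```

```text
1.775 [0.54967617 0.15019389 0.23861156] [-1.57063239e+00  3.18862987e-04  6.59660794e-01] [ 0.162  0.409  1.474 -0.     1.259 -2.069]
slide [-1.1952 -0.0092 -1.8166] ang [-0.      0.0684 -0.0001] rows 5.218902056436774 2.3007249580267484
```

View pics/w1.png

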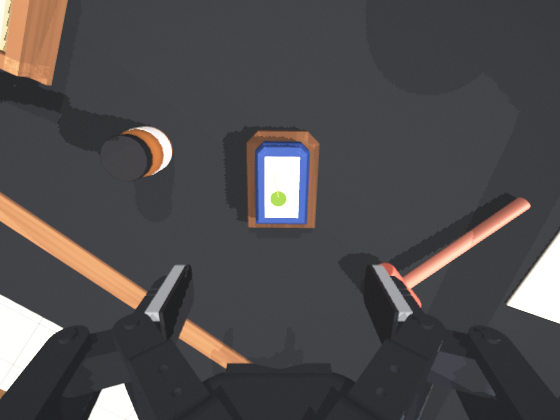

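The wrist view shows the blue case at about (282,183) with its cut corners at the top of the image, towards the robot. The jar is at (135,155) and the nest at the upper left. Next I'll measure the blue case.

```bash
cat >> h.py <<'E'
def fit(mask):
    cs,_=cv2.findContours(mask,cv2.RETR_EXTERNAL,cv2.CHAIN_APPROX_NONE); return max(cs,key=cv2.contourArea)
def bluemask(img):
    h=cv2.cvtColor(img,cv2.COLOR_BGR2HSV)
    return cv2.inRange(h,(105,120,50),(130,255,255))
def rectz(d,c,z):
    P=np.array([onz(d,u,v,z)[:2] for u,v in c.reshape(-1,2)])
    r=cv2.minAreaRect((P*1000).astype(np.float32)); return r,P
E
python3 - <<'E'
from h import *
d=load("w1")
c=fit(bluemask(d["img"])); print(cv2.boundingRect(c))
for z in (.038,.032):
    r,P=rectz(d,c,z); print(z,r,cv2.boxPoints(r).round(1).tolist())
h=cv2.cvtColor(d["img"],cv2.COLOR_BGR2HSV); m=cv2.inRange(h,(0,0,180),(179,60,255)); m[:130]=0;m[235:]=0;m[:,:250]=0;m[:,320:]=0
r,P=rectz(d,fit(m),.038);print("paper",r)
crop("w1",225,110,345,240,5)
E
```

```text
(255, 142, 54, 82)
0.038 ((554.609130859375, 158.71627807617188), (98.61404418945312, 61.5301399230957), 37.29355239868164) [[496.70001220703125, 153.3000030517578], [534.0, 104.4000015258789], [612.5, 164.10000610351562], [575.2000122070312, 213.10000610351562]]
0.032 ((555.8424072265625, 159.7595672607422), (100.33440399169922, 62.603599548339844), 37.29357147216797) [[497.0, 154.3000030517578], [534.9000244140625, 104.5], [614.7000122070312, 165.3000030517578], [576.7999877929688, 215.10000610351562]]
paper ((557.9902954101562, 161.17764282226562), (74.93124389648438, 41.3165283203125), 37.22160720825195)
```

View pics/w1_c.png

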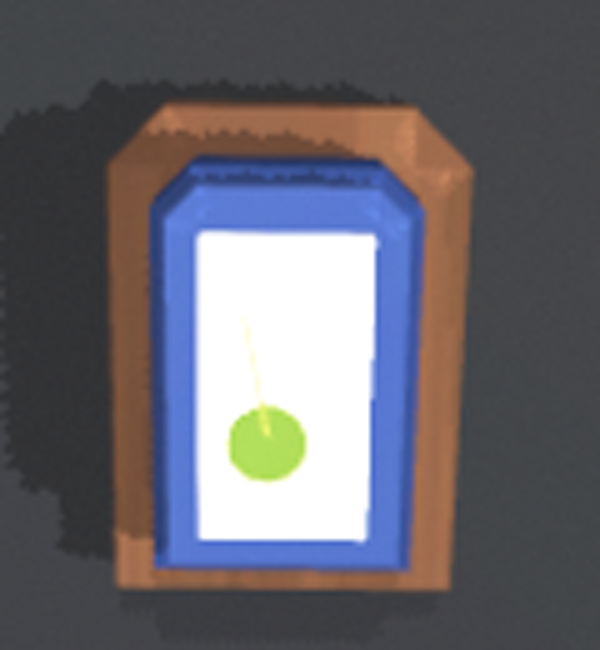

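```bash
python3 - <<'E'
from h import *
from rig import manip
plan(manip.state(),[.583,.1805,.08],[-np.pi/2,0,.651])
E
```

```text
slide [0.2996 1.0575 0.0237] ang [-0.      0.0011 -0.0001] rows 2.6384225750636032 0.03590118661335221
```

Emit:
arm_command(
  slide=[
    [0.3,1.0,0.024],
    [0.3,1.0,0.024],
    [0.3,1.0,0.024],
    [0.3,1.0,0.024],
    [0.3,1.0,0.024],
  ],
  angular=[
    [0,0.0013,0],
    [0,0.0013,0],
    [0,0.0013,0],
    [0,0.0013,0],
    [0,0.0013,0],
  ],
  jaw=[1,1,1,1,1],
)

```text
time: 2.45
ee_pos: [0.5835, 0.1806, 0.0901]
tool_rot: [-1.571, -0.001, 0.65]
wrist_force: [0.5, 0.4, -0.0]
width: 0.0855
```

```bash
python3 - <<'E'
from h import *
from rig import manip
s=manip.state();print(s["time"],s["ee_pos"],s["tool_rot"])
d=snap(manip,"wrist","w2"); pickle.dump(s,open("pics/w2_s.pkl","wb"))
c=fit(bluemask(d["img"])); print(cv2.boundingRect(c))
for z in (.038,.032):
    r,P=rectz(d,c,z); print(z,r)
E
```

```text
2.45 [0.58352183 0.18060438 0.09009475] [-1.57136399e+00 -1.10513812e-03  6.49833810e-01]
(230, 101, 98, 143)
0.038 ((555.445556640625, 159.23245239257812), (96.2902603149414, 61.50086975097656), 37.22939682006836)
0.032 ((556.6249389648438, 160.13177490234375), (99.24856567382812, 63.390419006347656), 37.22949981689453)
```

View pics/w2.png

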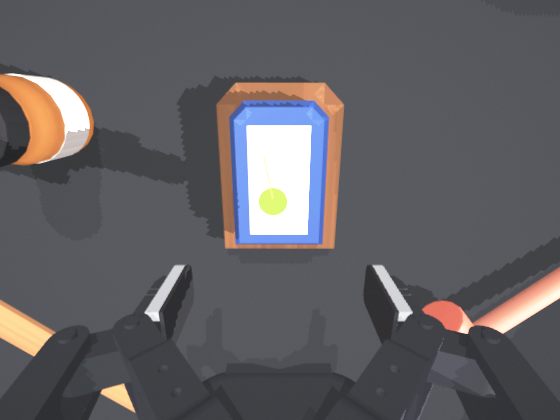

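```bash
python3 - <<'E'
from h import *
from rig import manip
plan(manip.state(),[.602,-.176,.15],[-np.pi/2,0,.23])
E
```

```text
slide [-1.3415 -0.3974 -1.9664] ang [0.0001 0.0669 0.0003] rows 5.792036550357952 2.250020381374825
```

Emit:
arm_command(
  slide=[
    [0,-0.7,0],
    [0,-0.7,0],
    [-0.67,-0.7,-0.98],
    [-0.67,-0.7,-0.98],
    [-0.67,-0.7,-0.98],
    [-0.67,-0.7,-0.98],
  ],
  angular=[
    [0,0,0],
    [0,0,0],
    [0,0,0],
    [0,0,0],
    [0,0,0],
    [0,0,0],
  ],
  jaw=[1,1,1,1,1,1],
)

```text
time: 3.25
ee_pos: [0.5928, -0.0009, 0.1957]
tool_rot: [-1.573, -0.002, 0.647]
wrist_force: [-0.2, -0.5, 0.5]
width: 0.0852
```

Emit:
arm_command(
  slide=[
    [-0.67,0,-0.98],
    [-0.67,0,-0.98],
    [-0.67,0,-0.98],
    [-0.67,0.3,-0.98],
    [-0.67,0.3,-0.98],
  ],
  angular=[
    [0,0.067,0],
    [0,0.067,0],
    [0,0.067,0],
    [0,0.067,0],
    [0,0.067,0],
  ],
  jaw=[1,1,1,1,1],
)

```text
time: 3.88
ee_pos: [0.6, -0.1743, 0.1476]
tool_rot: [-1.568, 0.003, 0.23]
wrist_force: [-1.3, -0.3, 0.8]
width: 0.0853
```

```bash
python3 - <<'E'
from h import *
from rig import manip
s=manip.state();print(s["time"],s["ee_pos"],s["tool_rot"],s["joint_positions"].round(2))
d=snap(manip,"wrist","w3"); pickle.dump(s,open("pics/w3_s.pkl","wb"))
E
```

```text
3.875 [ 0.59998155 -0.17429284  0.14759623] [-1.56832056  0.0031835   0.22958143] [-0.38  0.58  1.44  0.    1.13 -2.18]
```

View pics/w3.png

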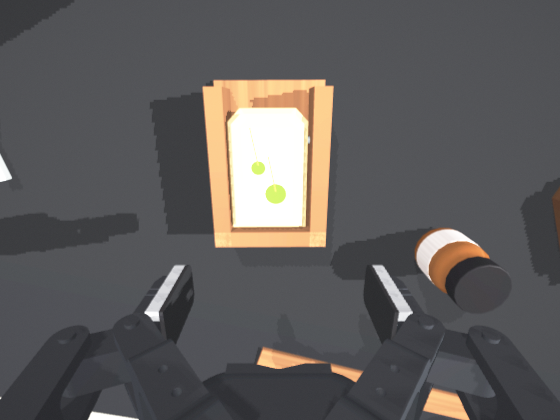

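```bash
python3 - <<'E'
from h import *
d=load("w3")
crop("w3",190,65,350,260,4)
for n,(u,v),z in [("LT",(204,87),.05),("LB",(214,247.5),.05),("RT",(332.5,87),.05),("RB",(327,247.5),.05),("iLT",(223.5,87),.05),("iRT",(312.5,87),.05)]:
    print(n,onz(d,u,v,z).round(4))
E
```

```text
LT [ 0.5212 -0.2491  0.05  ]
LB [ 0.651  -0.2205  0.05  ]
RT [ 0.4994 -0.1557  0.05  ]
RB [ 0.6283 -0.1227  0.05  ]
iLT [ 0.5179 -0.2349  0.05  ]
iRT [ 0.5028 -0.1703  0.05  ]
```

View pics/w3_c.png

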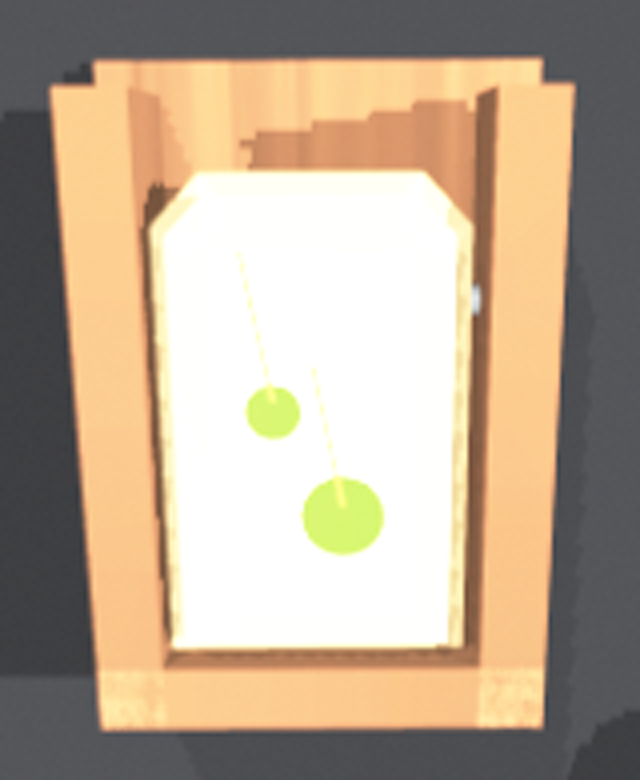

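```bash
cat >> h.py <<'E'
NO=np.array([.5666,-.1887]); NY=.23
def w2n(p): 
    c,s=np.cos(NY),np.sin(NY); q=np.array(p)[:2]-NO; return np.array([c*q[0]+s*q[1],-s*q[0]+c*q[1]])
def n2w(x,y):
    c,s=np.cos(NY),np.sin(NY); return NO+np.array([c*x-s*y,s*x+c*y])
E
python3 - <<'E'
from h import *
d=load("w3")
for n,(u,v),z in [("front L",(195,170),.043),("front R",(420,170),.043),("cL",(150,230),.043),("cR",(472,230),.043),("bL",(172,650),.043),("bR",(464,648),.043),("outerLT",(50,86),.05),("outerRT",(575,86),.05),("outerLB",(101,729),.05),("outRB",(543,729),.05),("iRB",(480,665),.05)]:
    print(n,w2n(onz(d,190+u/4,65+v/4,z)).round(4))
print(n2w(-.053,0))
E
```

```text
front L [-0.0433 -0.024 ]
front R [-0.0433  0.0201]
cL [-0.0319 -0.0334]
cR [-0.0319  0.0306]
bL [ 0.0586 -0.0335]
bR [0.0583 0.0317]
outerLT [-0.0583 -0.0495]
outerRT [-0.0583  0.0484]
outerLB [ 0.0746 -0.0491]
outRB [0.0748 0.0491]
iRB [0.0593 0.0346]
[ 0.51499568 -0.20078281]
```

```bash
sed -i 's/^NO=.*/NO=np.array([.5666,-.1887])+.0053*np.array([np.cos(.23),np.sin(.23)]); NY=.23/' h.py; python3 - <<'E'
from h import *
d=load("w3")
for z in (0,.006,.01,.015): print(w2n(onz(d,268,80,z)).round(4))
a=load("scene0")
# scene: +x base lip bottom corners
for u,v,z in [(50,208,0),(180,267,0),(55,135,.05),(185,188,.05)]: print("scene",w2n(onz(a,215+u/5,165+v/5,z)).round(4))
b=load("side0")
for u,v,z in [(510,290,.05),(655,362,.05),(345,405,.05),(338,478,0),(483,570,0)]: print("side",w2n(onz(b,215+u/5,175+v/5,z)).round(4))
E
```

```text
[-0.0713 -0.0021]
[-0.0709 -0.0019]
[-0.0707 -0.0018]
[-0.0703 -0.0016]
scene [ 0.0717 -0.0509]
scene [0.0722 0.0493]
scene [ 0.0656 -0.0457]
scene [0.0641 0.0503]
side [0.0671 0.047 ]
side [ 0.068  -0.0482]
side [-0.067   0.0481]
side [-0.0682  0.0514]
side [-0.0709 -0.0473]
```

The nest is consistent across all three cameras: origin about (0.572, -0.188), yaw 0.23. The tan case is centred there to within about 1.5 mm. Next I'll close the fingers and go above the nose.

```bash
python3 - <<'E'
from h import *
from rig import manip
s=manip.state(); p=n2w(-.052,-.001); print(p)
plan(s,[*p,.068],[-np.pi/2,0,.23])
E
```

```text
[ 0.52135776 -0.20032022]
slide [-0.5567  0.543  -0.0486] ang [-0.0002  0.0001 -0.0002] rows 1.8700340443889503 0.008356040583400927
```

Emit:
arm_command(
  slide=[
    [-0.55,0,-0.05],
    [-0.55,0,-0.05],
    [-0.55,0,-0.05],
    [-0.55,0,-0.05],
    [-0.55,0.4,-0.05],
    [-0.55,0.4,-0.05],
    [-0.55,0.54,-0.05],
    [-0.55,0.54,-0.05],
  ],
  angular=[
    [0,0,0],
    [0,0,0],
    [0,0,0],
    [0,0,0],
    [0,0,0],
    [0,0,0],
    [0,0,0],
    [0,0,0],
  ],
  jaw=[-1,-1,-1,-1,-1,-1,-1,-1],
  squeeze=40,
)

```text
time: 4.92
ee_pos: [0.5235, -0.2009, 0.0686]
tool_rot: [-1.57, 0.0, 0.231]
wrist_force: [0.2, -0.4, 1.1]
width: -0.0002
```

```bash
python3 - <<'E'
from h import *
from rig import manip
s=manip.state();print(s["time"],s["ee_pos"],s["tool_rot"],s["width"],w2n(s["ee_pos"]),s["wrist_force"])
d=snap(manip,"wrist","w4"); snap(manip,"side","s4"); crop("s4",240,170,380,300,5)
p=n2w(-.052,-.001);plan(s,[*p,.052],[-np.pi/2,0,.23])
E
```

```text
4.925 [ 0.52354112 -0.20088213  0.06860244] [-1.57043418e+00  3.63409917e-04  2.31216528e-01] -0.00024254978541241092 [-0.05000224 -0.00204487] [ 0.23536747 -0.40658473  1.05682416]
slide [-0.0133  0.1107  0.0069] ang [-0.0001  0.0002 -0.0001] rows 0.2680769849906438 0.007069468291251594
```

View pics/w4.png

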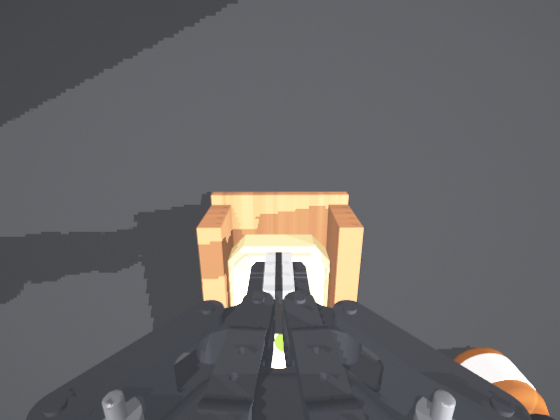

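View pics/s4_c.png

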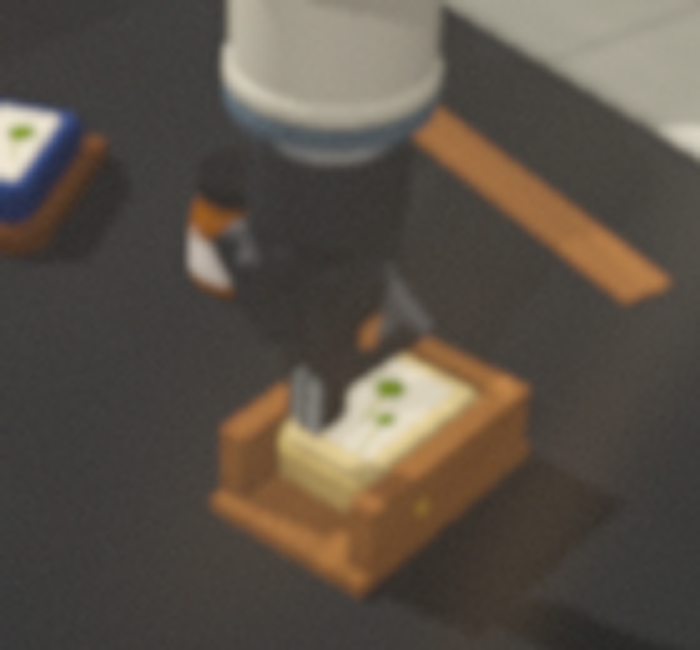

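```bash
python3 - <<'E'
from h import *
d=load("w4")
P=[[*n2w(-.050,-.002),.0686],[*n2w(-.061,-.002),.0686],[*n2w(-.039,-.002),.0686],[*n2w(-.0486,0),.043],[*n2w(-.0448,0),.049],[*n2w(-.071,0),.008],[*n2w(-.0635,.0415),.05]]
print(proj(d,P).round(1))
crop("w4",200,180,360,300,5)
E
```

```text
[[278.  264.6]
 [278.  246.3]
 [278.  282.2]
 [281.2 245.5]
 [281.3 255.6]
 [280.8 194.6]
 [352.5 228. ]]
```

View pics/w4_c.png

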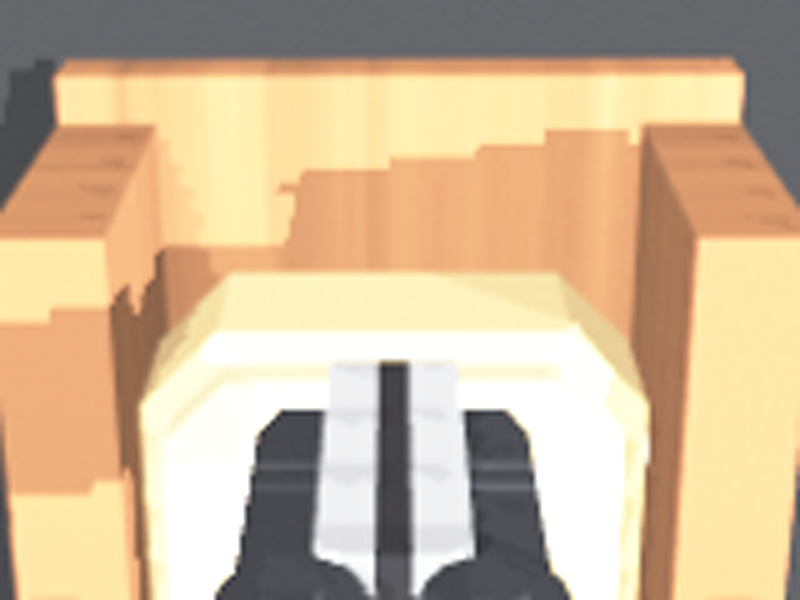

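Emit:
arm_command(
  slide=[
    [-0.02,0.08,0.006],
    [-0.02,0.1,0.006],
    [-0.02,0.11,0.006],
    [-0.02,0.115,0.006],
    [-0.02,0.12,0.006],
    [-0.02,0.125,0.006],
    [-0.02,0.13,0.006],
    [-0.02,0.135,0.006],
  ],
  angular=[
    [0,0,0],
    [0,0,0],
    [0,0,0],
    [0,0,0],
    [0,0,0],
    [0,0,0],
    [0,0,0],
    [0,0,0],
  ],
  jaw=[-1,-1,-1,-1,-1,-1,-1,-1],
)

```text
time: 6.02
ee_pos: [0.5197, -0.2011, 0.0479]
tool_rot: [-1.571, 0.0, 0.231]
wrist_force: [-5.8, -1.6, 12.4]
width: 0.0001
```

Emit:
arm_command(
  slide=[
    [-0.004,0.007,0],
    [-0.008,0.014,0],
    [-0.012,0.02,0],
    [-0.016,0.026,0],
  ],
  angular=[
    [0,0,0],
    [0,0,0],
    [0,0,0],
    [0,0,0],
  ],
  jaw=[-1,-1,-1,-1],
)

```text
time: 6.52
ee_pos: [0.5167, -0.2017, 0.044]
tool_rot: [-1.571, 0.001, 0.231]
wrist_force: [-8.9, -2.1, 13.8]
width: -0.0001
```

Emit:
arm_command(
  slide=[
    [-0.004,0.007,0],
    [-0.009,0.014,0],
    [-0.014,0.021,0],
    [-0.019,0.028,0],
  ],
  angular=[
    [0,0,0],
    [0,0,0],
    [0,0,0],
    [0,0,0],
  ],
  jaw=[-1,-1,-1,-1],
)

```text
time: 7.02
ee_pos: [0.514, -0.2023, 0.0396]
tool_rot: [-1.571, 0.001, 0.231]
wrist_force: [-7.1, -3.0, 8.7]
width: -0.0001
```

```bash
python3 - <<'E'
from h import *
from rig import manip
s=manip.state();print(s["time"],s["ee_pos"],w2n(s["ee_pos"]),s["wrist_force"])
snap(manip,"side","s5"); crop("s5",240,170,380,300,5)
E
```

```text
7.025 [ 0.51396912 -0.20232109  0.03961713] [-0.05965022 -0.00126374] [-7.14671459 -2.96199413  8.69331181]
```

View pics/s5_c.png

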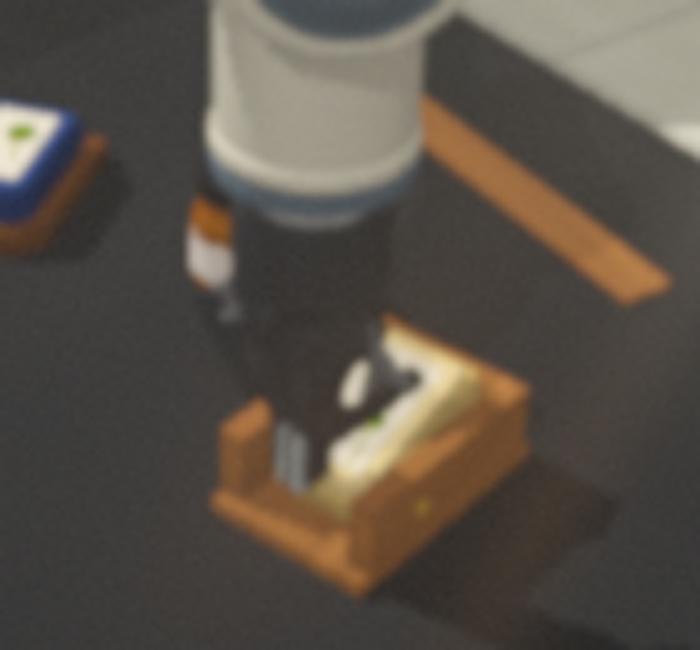

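The case is tipping. I'll keep going in small steps until the stop shows up as a rise in force.

Emit:
arm_command(
  slide=[
    [0,0.006,0],
    [0,0.012,0],
    [0,0.018,0],
    [0,0.018,0],
  ],
  angular=[
    [0,0,0],
    [0,0,0],
    [0,0,0],
    [0,0,0],
  ],
  jaw=[-1,-1,-1,-1],
)

```text
time: 7.58
ee_pos: [0.513, -0.2023, 0.0367]
tool_rot: [-1.57, 0.003, 0.231]
wrist_force: [-13.6, -7.4, 9.3]
width: 0.0002
```

```bash
python3 - <<'E'
from h import *
from rig import manip
s=manip.state();print(s["time"],s["ee_pos"],w2n(s["ee_pos"]),s["wrist_force"],s["ft_torque"])
snap(manip,"side","s6"); snap(manip,"wrist","w6"); crop("s6",260,210,360,300,7); crop("w6",200,160,360,300,5)
E
```

```text
7.575 [ 0.5129816 -0.2023463  0.0367005] [-0.06061749 -0.00106315] [-13.57509107  -7.35720869   9.26429637] [-1.21089852  2.16257477 -0.02791746]
```

View pics/s6_c.png

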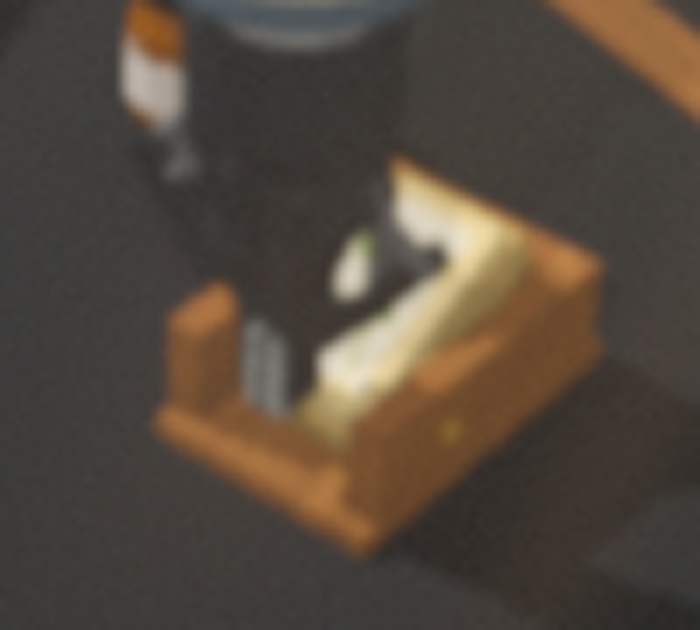

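View pics/w6_c.png

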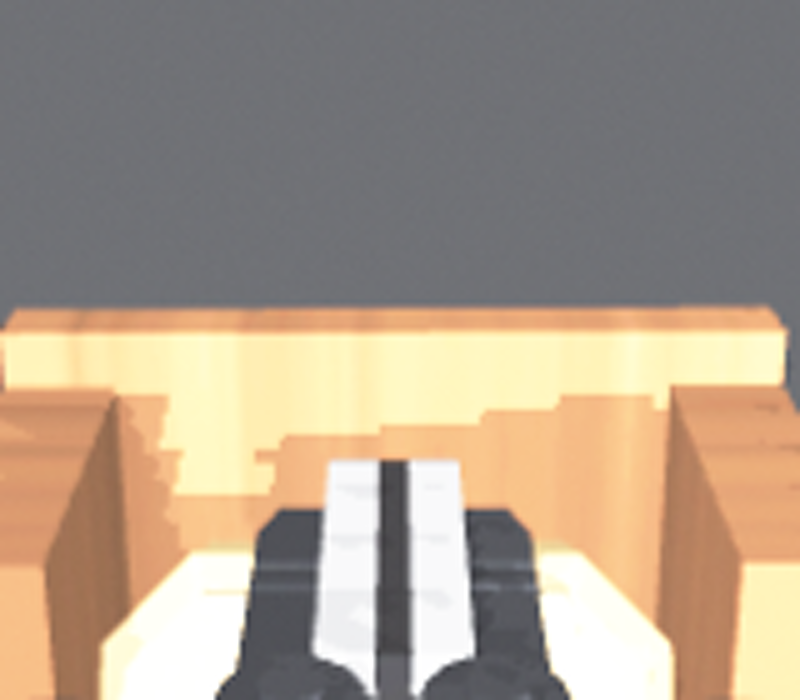

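The case looks nearly fully tipped, but the finger edge is now at the very front edge of the case. I'll lift, shift inward and press again to confirm the stop.

Emit:
arm_command(
  slide=[
    [0,-0.05,0],
    [0,-0.05,0],
    [0.04,-0.05,0],
    [0.04,-0.05,0],
    [0.04,-0.03,0],
    [0.04,-0.02,0],
  ],
  angular=[
    [0,0,0],
    [0,0,0],
    [0,0,0],
    [0,0,0],
    [0,0,0],
    [0,0,0],
  ],
  jaw=[-1,-1,-1,-1,-1,-1],
)

```text
time: 8.43
ee_pos: [0.5207, -0.2009, 0.0401]
tool_rot: [-1.571, -0.0, 0.231]
wrist_force: [-6.0, 2.1, 28.0]
width: -0.0004
```

Emit:
arm_command(
  slide=[
    [0,0.006,0],
    [0,0.012,0],
    [0,0.012,0],
  ],
  angular=[
    [0,0,0],
    [0,0,0],
    [0,0,0],
  ],
  jaw=[-1,-1,-1],
)

```text
time: 8.8
ee_pos: [0.5207, -0.201, 0.0396]
tool_rot: [-1.572, -0.001, 0.231]
wrist_force: [-9.2, 3.8, 41.7]
width: 0.0002
```

28 N and then 42 N at almost the same height means the stop is reached. Now I'll lift, open and go to a tilted pre-grasp pose.

```bash
cat >> h.py <<'E'
def case2w(x,z,x0=-.0005,z0=.0353,th=.45,y=-.001):
    c,s=np.cos(th),np.sin(th); return np.array([*n2w(x0+x*c-z*s,y),z0+x*s+z*c])
E
python3 - <<'E'
from h import *
from rig import manip
s=manip.state();print(s["ee_pos"],s["tool_rot"])
p=case2w(.035,.073);print(p)
plan(s,p,[-np.pi/2,-.45,.23])
plan(s,[s["ee_pos"][0],s["ee_pos"][1],.12],[-np.pi/2,0,.23])
E
```

```text
[ 0.52071289 -0.20100028  0.03962923] [-1.57179653e+00 -9.55905352e-04  2.30661930e-01]
[ 0.57127098 -0.18863337  0.11625643]
slide [ 0.3475 -0.5105  0.0027] ang [ 0.0001  0.0001 -0.0715] rows 1.4821207502371514 2.404523609486448
slide [ 5.000e-04 -5.358e-01 -5.000e-04] ang [0.0002 0.0001 0.0002] rows 1.285932321012354 0.008211607132139188
```

Emit:
arm_command(
  slide=[
    [0,-0.3,0],
    [0,-0.5,0],
    [0.34,-0.51,0],
    [0.34,-0.51,0],
    [0.34,-0.51,0],
    [0.34,-0.51,0],
    [0.34,-0.51,0],
    [0.34,-0.51,0],
  ],
  angular=[
    [0,0,0],
    [0,0,0],
    [0,0,-0.0715],
    [0,0,-0.0715],
    [0,0,-0.0715],
    [0,0,-0.0715],
    [0,0,-0.0715],
    [0,0,-0.0715],
  ],
  jaw=[-1,1,1,1,1,1,1,1],
)

```text
time: 9.8
ee_pos: [0.571, -0.1891, 0.1146]
tool_rot: [-1.571, -0.448, 0.232]
wrist_force: [-0.1, 0.2, 0.6]
width: 0.0853
```

```bash
python3 - <<'E'
from h import *
from rig import manip
s=manip.state();print(s["time"],s["ee_pos"],s["tool_rot"],s["width"],s["joint_positions"].round(2),s["wrist_force"])
snap(manip,"side","s7"); snap(manip,"wrist","w7");snap(manip,"scene","c7"); crop("s7",260,210,360,300,7); crop("c7",205,155,305,235,7)
E
```

```text
9.8 [ 0.57102964 -0.18907687  0.11463054] [-1.57128502 -0.44842605  0.23168499] 0.08534324074155 [-0.6   0.52  1.85  0.65  0.56 -2.93] [-0.05739787  0.17273226  0.61648959]
```

View pics/w7.png

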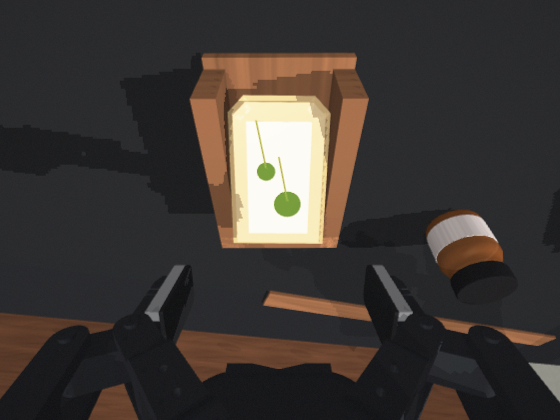

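View pics/c7_c.png

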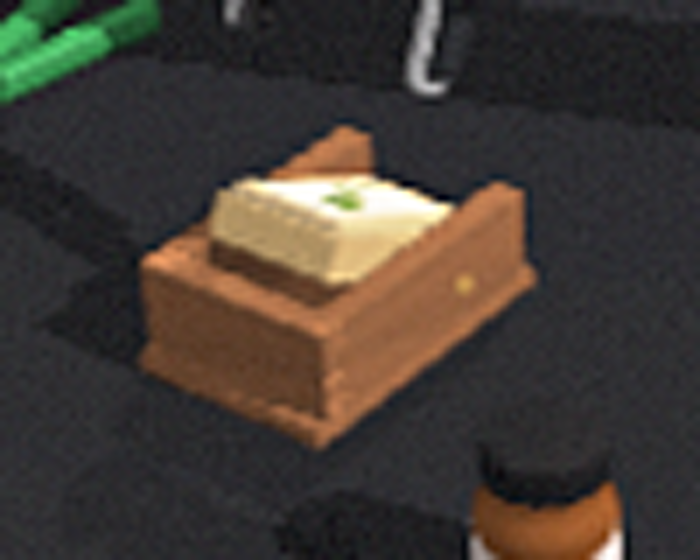

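View pics/s7_c.png

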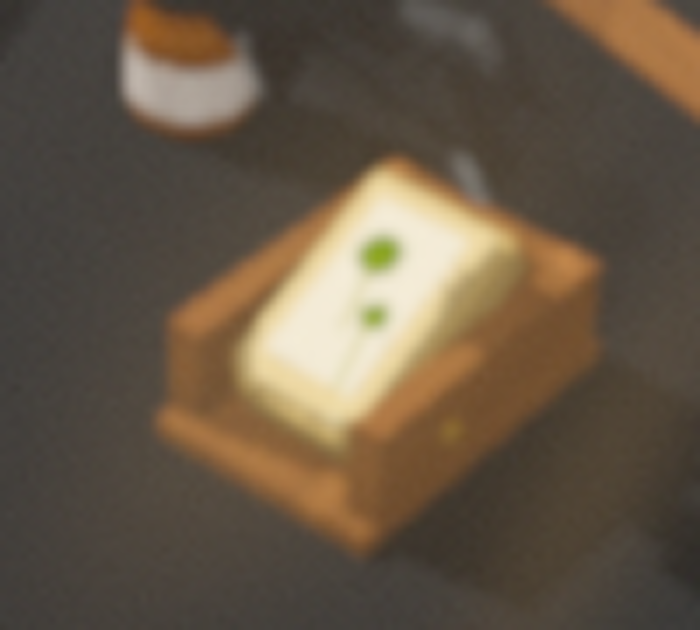

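```bash
cat >> h.py <<'E'
def oncase(d,u,v,z,**k):
    o=case2w(0,0,y=0.,**k); R=Rn.from_euler("xyz",[0,-k.get("th",.45),NY]).as_matrix()
    c,r=ray(d,u,v); cc=R.T@(c-o); rr=R.T@r; return (cc+rr*(z-cc[2])/rr[2])
E
python3 - <<'E'
from h import *
crop("w7",195,80,365,260,4)
E
```

```text
(no output)
```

View pics/w7_c.png

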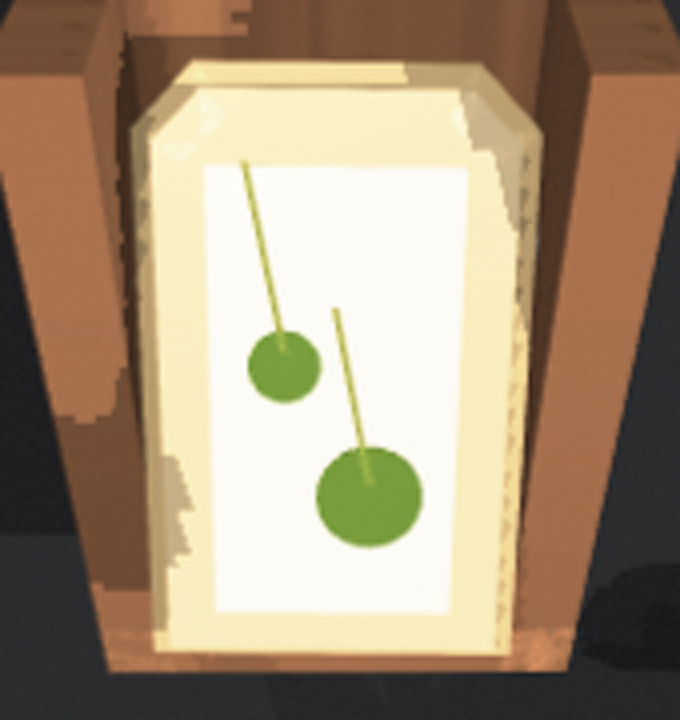

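```bash
python3 - <<'E'
from h import *
d=load("w7")
for n,u,v,z in [("fL",195,62,.018),("fR",478,63,.018),("cL",133,128,.018),("cR",542,133,.018),("bL",155,652,.018),("bR",512,655,.018),("pnlFL",200,87,.024),("pnlFR",460,90,.024),("p1",203,166,.024),("p2",467,168,.024),("p3",450,613,.024),("p4",214,612,.024)]:
    print(n,oncase(d,195+u/4,80+v/4,z).round(4))
E
```

```text
fL [-0.0526 -0.0224  0.018 ]
fR [-0.0525  0.0211  0.018 ]
cL [-0.0429 -0.0324  0.018 ]
cR [-0.0422  0.0315  0.018 ]
bL [ 0.0475 -0.0332  0.018 ]
bR [0.048  0.0313 0.018 ]
pnlFL [-0.049  -0.0211  0.024 ]
pnlFR [-0.0486  0.0178  0.024 ]
p1 [-0.0375 -0.021   0.024 ]
p2 [-0.0373  0.0193  0.024 ]
p3 [0.037  0.0191 0.024 ]
p4 [ 0.0369 -0.0217  0.024 ]
```

The case is fully tipped. Its outline measures 100 x 64 mm, centred about 2.4 mm nose-ward. I'll advance along the case normal in stages and watch joint 6.

```bash
python3 - <<'E'
from h import *
from rig import manip
s=manip.state()
for z in (.033,.003):
    p=case2w(.0336,z,y=-.0007);print(p); plan(s,p,[-np.pi/2,-.45,.225])
E
```

```text
[ 0.58691561 -0.18466217  0.0796296 ]
slide [-0.0006  0.2581  0.003 ] ang [-0.0004  0.0009 -0.0002] rows 0.619546007722562 0.03478242324396727
[ 0.59962095 -0.1816873   0.05261618]
slide [-4.000e-04  4.581e-01  2.900e-03] ang [-0.0004  0.0009 -0.0002] rows 1.0995254241757055 0.03478242324396727
```

Emit:
arm_command(
  slide=[
    [0,0.2,0.003],
    [0,0.28,0.003],
    [0,0.28,0.003],
    [0,0.28,0.003],
  ],
  angular=[
    [0,0.001,0],
    [0,0.001,0],
    [0,0.001,0],
    [0,0.001,0],
  ],
  jaw=[1,1,1,1],
)

```text
time: 10.45
ee_pos: [0.5879, -0.1846, 0.0771]
tool_rot: [-1.568, -0.449, 0.224]
wrist_force: [0.6, 0.3, 0.4]
width: 0.0854
```

```bash
python3 - <<'E'
from h import *
from rig import manip
s=manip.state();print(s["time"],s["ee_pos"],s["tool_rot"],s["joint_positions"].round(3),s["wrist_force"])
snap(manip,"wrist","w8"); p=case2w(.0336,.003,y=-.0007); plan(s,p,[-np.pi/2,-.45,.225])
E
```

```text
10.45 [ 0.58786834 -0.18458607  0.07711366] [-1.56794486 -0.44941837  0.22387328] [-0.575  0.599  1.846  0.734  0.487 -2.991] [0.59660373 0.26851193 0.37454358]
slide [0.0017 0.1822 0.0009] ang [-0.0004 -0.0002 -0.0001] rows 0.4371991752814289 0.014111982068054313
```

View pics/w8.png

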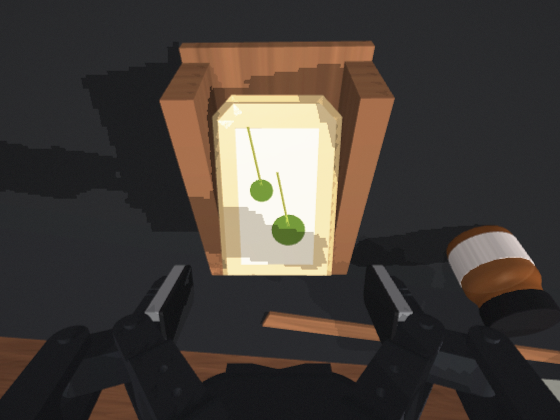

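```bash
python3 - <<'E'
from h import *
from rig import manip
s=manip.state()
p=[*n2w(.0284,-.0007),.0508]; plan(s,p,[-np.pi/2,-.33,.225])
E
```

```text
slide [-0.0045  0.1938  0.002 ] ang [-0.0003 -0.0001  0.019 ] rows 0.4653669676790762 0.6409449020888278
```

Emit:
arm_command(
  slide=[
    [0,0,0.002],
    [0,0.05,0.002],
    [-0.004,0.1,0.002],
    [-0.004,0.1,0.002],
  ],
  angular=[
    [0,0,0.019],
    [0,0,0.019],
    [0,0,0.019],
    [0,0,0.019],
  ],
  jaw=[1,1,1,1],
)

```text
time: 11.0
ee_pos: [0.5932, -0.1826, 0.0624]
tool_rot: [-1.567, -0.33, 0.224]
wrist_force: [-0.0, 0.9, 0.8]
width: 0.0852
```

```bash
python3 - <<'E'
from h import *
from rig import manip
s=manip.state();print(s["time"],s["ee_pos"],s["tool_rot"],s["joint_positions"].round(3),s["wrist_force"])
snap(manip,"wrist","w9"); 
p=[*n2w(.0284,-.0007),.0508]; plan(s,p,[-np.pi/2,-.33,.225])
E
```

```text
11.0 [ 0.59323007 -0.18261238  0.06243121] [-1.56702938 -0.32985227  0.22390684] [-0.516  0.625  1.762  0.435  0.552 -2.66 ] [-0.03360286  0.93928656  0.80791432]
slide [ 0.0152  0.0871 -0.0038] ang [-0.0005 -0.0002 -0.    ] rows 0.21246996719095915 0.01911167590295258
```

View pics/w9.png

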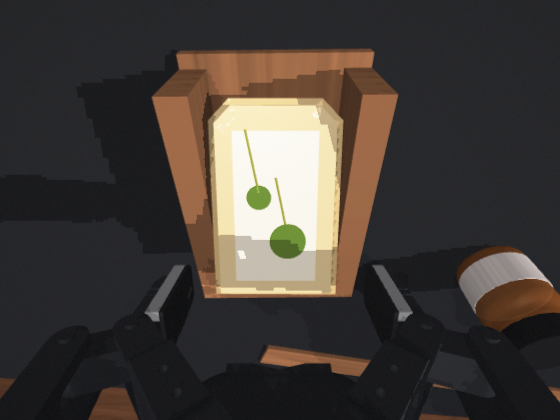

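Emit:
arm_command(
  slide=[
    [0.015,0.05,-0.003],
    [0.015,0.08,-0.003],
    [0.015,0.087,-0.003],
    [0.015,0.087,-0.003],
  ],
  angular=[
    [0,0,0],
    [0,0,0],
    [0,0,0],
    [0,0,0],
  ],
  jaw=[1,1,1,1],
)

```text
time: 11.55
ee_pos: [0.5999, -0.1818, 0.0511]
tool_rot: [-1.568, -0.33, 0.224]
wrist_force: [0.1, -0.1, 0.0]
width: 0.0854
```

```bash
python3 - <<'E'
from h import *
from rig import manip
s=manip.state();print(s["time"],s["ee_pos"],w2n(s["ee_pos"]),s["tool_rot"],s["joint_positions"].round(3),s["wrist_force"])
snap(manip,"wrist","w10"); snap(manip,"scene","c10"); crop("c10",205,155,305,235,7)
E
```

```text
11.55 [ 0.59987084 -0.18184098  0.05106024] [ 0.0286584 -0.0009066] [-1.56771516 -0.32968782  0.22395869] [-0.508  0.649  1.754  0.443  0.535 -2.664] [ 0.13136422 -0.05423026  0.04960749]
```

View pics/w10.png

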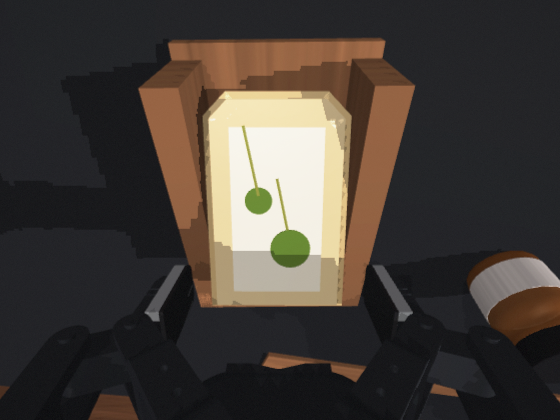

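View pics/c10_c.png

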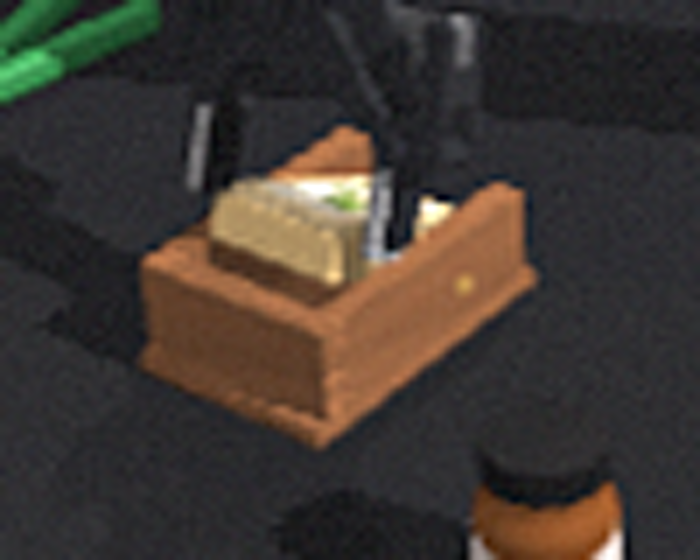

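The fingers straddle the raised end above the walls, with no force reading. I'll close gently.

Emit:
arm_command(
  slide=[
    [0,0,0],
    [0,0,0],
    [0,0,0],
    [0,0,0],
    [0,0,0],
    [0,0,0],
  ],
  angular=[
    [0,0,0],
    [0,0,0],
    [0,0,0],
    [0,0,0],
    [0,0,0],
    [0,0,0],
  ],
  jaw=[0.6,0.5,0.4,0.3,0.2,0.2],
  squeeze=40,
)

```text
time: 12.4
ee_pos: [0.6, -0.1819, 0.0513]
tool_rot: [-1.568, -0.33, 0.224]
wrist_force: [-0.1, -0.3, 4.4]
width: 0.0627
```

```bash
python3 - <<'E'
from h import *
from rig import manip
s=manip.state();print(s["time"],s["ee_pos"],s["width"],s["wrist_force"],s["ft_torque"])
snap(manip,"wrist","w11"); snap(manip,"scene","c11"); crop("c11",205,155,305,235,7)
E
```

```text
12.4 [ 0.60004323 -0.18192682  0.05131565] 0.06269076754504409 [-0.05422917 -0.25345621  4.39206594] [ 0.05299512  0.10811196 -0.02024148]
```

View pics/w11.png

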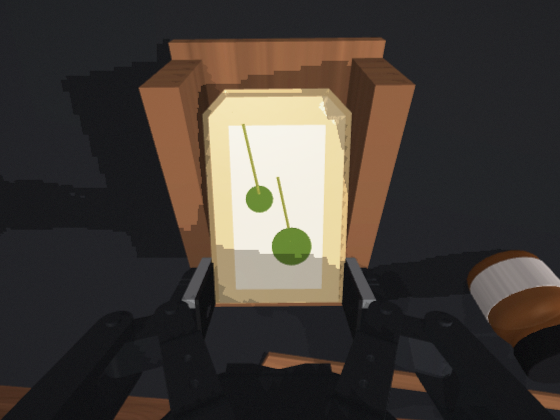

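View pics/c11_c.png

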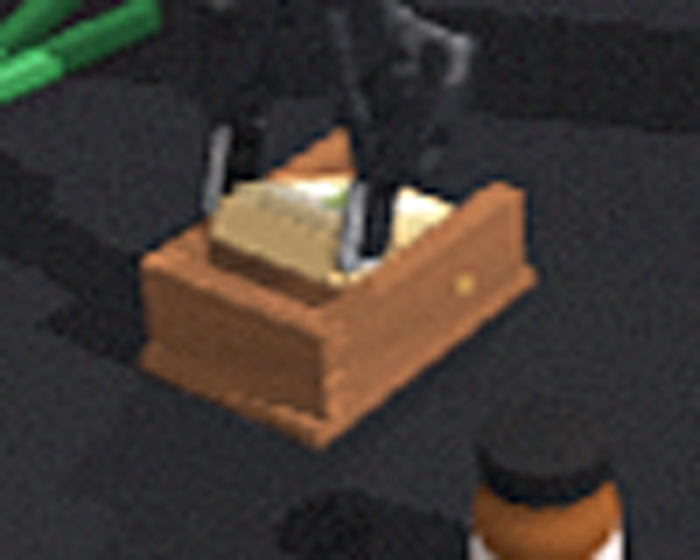

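Emit:
arm_command(
  slide=[
    [0,0,0],
    [0,-0.03,0],
    [0,-0.07,0],
    [0,-0.12,0],
    [0,-0.2,0],
    [0,-0.35,0],
    [0,-0.5,0],
    [0,-0.5,0],
  ],
  angular=[
    [0,0,0],
    [0,0,0],
    [0,0,0],
    [0,0,0],
    [0,0,0],
    [0,0,0],
    [0,0,0],
    [0,0,0],
  ],
  jaw=[0,0,0,0,0,0,0,0],
  squeeze=60,
)

```text
time: 13.5
ee_pos: [0.5766, -0.188, 0.1241]
tool_rot: [-1.57, -0.332, 0.224]
wrist_force: [-0.4, -0.3, -2.3]
width: 0.0621
```

```bash
python3 - <<'E'
from h import *
from rig import manip
s=manip.state();print(s["time"],s["ee_pos"],s["width"],s["wrist_force"],s["ft_torque"])
snap(manip,"wrist","w12"); snap(manip,"scene","c12"); crop("c12",195,125,305,235,5)
E
```

```text
13.5 [ 0.5766048  -0.18804933  0.12406769] 0.06214365582040056 [-0.40844594 -0.34011143 -2.32038002] [-0.0446745   0.17453205  0.07827711]
```

View pics/w12.png

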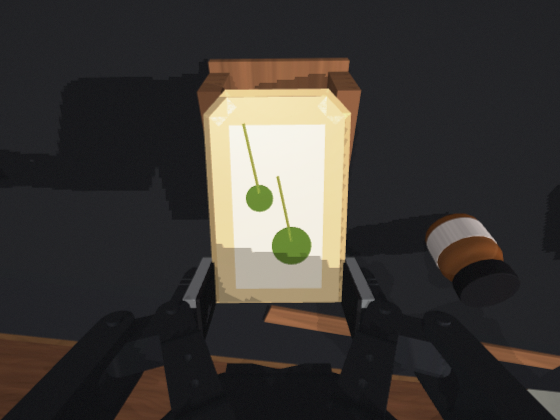

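View pics/c12_c.png

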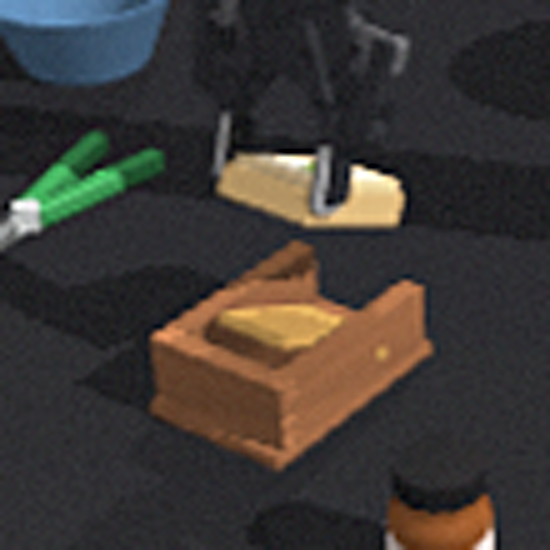

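The case is lifted cleanly off the rocker. Next I'll measure how it sits in the hand, from its corners in the wrist image.

```bash
python3 - <<'E'
from h import *
crop("w12",195,80,365,230,4.7)
import cv2
im=cv2.imread("pics/w12.png")[215:325,195:365]; cv2.imwrite("pics/w12_d.png",cv2.resize(im,None,fx=4.7,fy=4.7,interpolation=cv2.INTER_CUBIC))
E
```

```text
(no output)
```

View pics/w12_c.png

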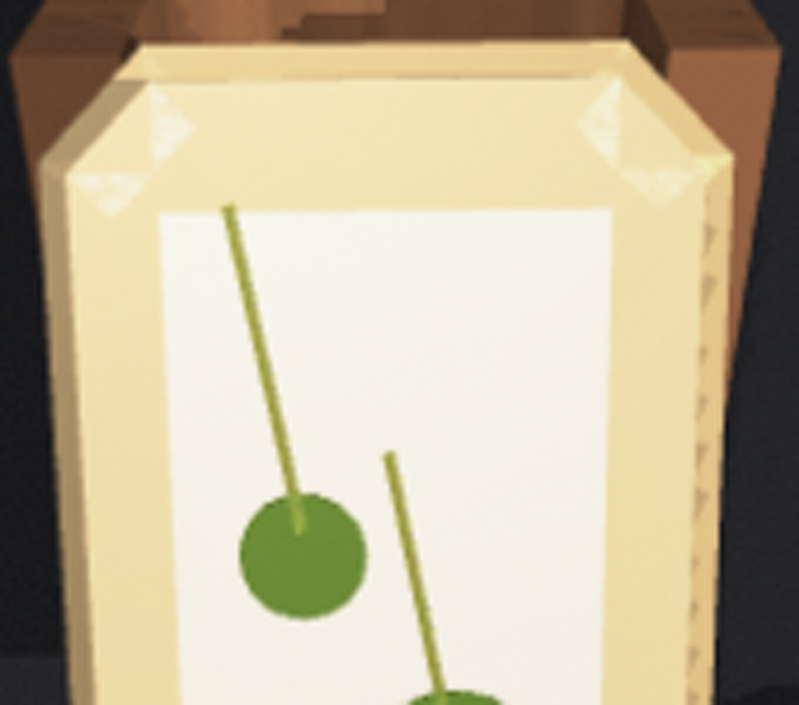

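View pics/w12_d.png

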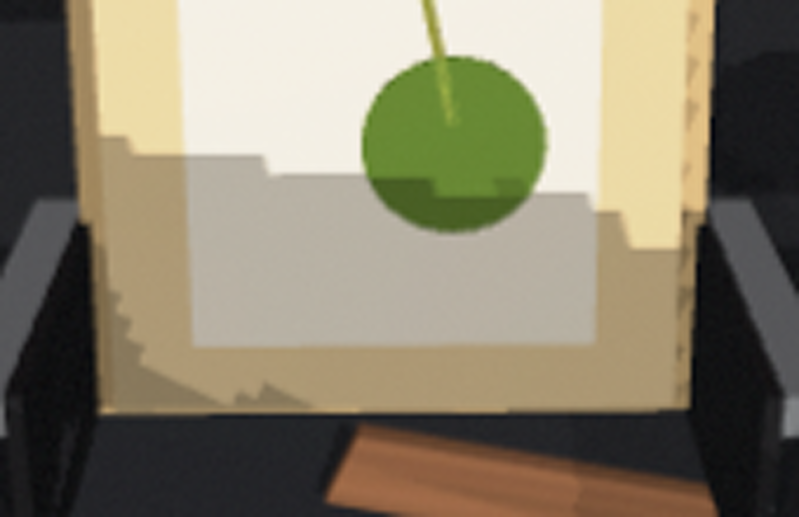

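```bash
cat >> h.py <<'E'
OB=np.array([[-50,-22,18],[-50,22,18],[-40,-32,18],[-40,32,18],[50,-32,18],[50,32,18],[-46.2,-18.2,24],[-46.2,18.2,24],[-36.2,-28.2,24],[-36.2,28.2,24]])/1000.
def pnp(d,ob,px):
    K=np.array([[d["fx"],0,d["cx"]],[0,d["fy"],d["cy"]],[0,0,1]])
    ok,rv,tv=cv2.solvePnP(np.array(ob,float),np.array(px,float).reshape(-1,1,2),K,None,flags=cv2.SOLVEPNP_ITERATIVE)
    pr=cv2.projectPoints(np.array(ob,float),rv,tv,K,None)[0].reshape(-1,2)
    R=cv2.Rodrigues(np.array(d["rvec"],float))[0]; t=np.array(d["tvec"]).reshape(3)
    Rc=cv2.Rodrigues(rv)[0]; Rw=R.T@Rc; pw=R.T@(tv.reshape(3)-t)
    return Rw,pw,(pr-np.array(px)).round(2)
E
cat > t12.py <<'E'
from h import *
d=load("w12")
f=lambda x,y,o: ((x+.5)/4.7-.5+195,(y+.5)/4.7-.5+o)
px=[f(138,45,80),f(630,42,80),f(42,160,80),f(733,157,80),f(100,412,215),f(690,410,215),f(150,82,80),f(608,78,80),f(68,175,80),f(703,163,80)]
from scipy.spatial.transform import Rotation as Rn
import json
from rig import manip
s=manip.state(); T=Rn.from_euler("xyz",s["tool_rot"])
for n in (6,10):
    Rw,pw,res=pnp(d,OB[:n],px[:n]); print(res.tolist())
    print("case rpy world",Rn.from_matrix(Rw).as_euler("xyz").round(4),"pos",pw.round(4))
    # in tool frame
    print("pos in tool",(T.inv().apply(pw-s["ee_pos"])*1000).round(2), "rot case in tool w.r.t nominal", (T.inv()*Rn.from_matrix(Rw)*Rn.from_euler("x",-np.pi/2)).as_rotvec().round(4))
E
python3 t12.py
```

```text
[[0.78, 0.35], [-0.2, -0.0], [-0.75, 0.62], [0.43, -0.05], [-1.45, -0.53], [1.14, -0.52]]
case rpy world [ 0.0048 -0.4358  0.2327] pos [ 0.545  -0.1953  0.1059]
pos in tool [-35.73   4.98  -0.61] rot case in tool w.r.t nominal [ 0.0056 -0.0085 -0.1056]
[[0.53, -1.0], [-0.67, -1.72], [-0.93, -0.76], [0.15, -1.84], [-1.97, -0.5], [1.87, -0.12], [4.87, -1.66], [-3.44, -1.93], [-0.59, 4.15], [0.11, 5.19]]
case rpy world [ 0.0127 -0.4534  0.2347] pos [ 0.5445 -0.1953  0.1062]
pos in tool [-36.14   4.55  -0.55] rot case in tool w.r.t nominal [ 0.0143 -0.0109 -0.1231]
```

```bash
sed -i 's/\[-46.2,-18.2,24\],\[-46.2,18.2,24\],\[-36.2,-28.2,24\],\[-36.2,28.2,24\]/[-46.2,-20.4,24],[-46.2,20.4,24],[-38.4,-28.2,24],[-38.4,28.2,24]/' h.py; python3 t12.py
```

```text
[[0.78, 0.35], [-0.2, -0.0], [-0.75, 0.62], [0.43, -0.05], [-1.45, -0.53], [1.14, -0.52]]
case rpy world [ 0.0048 -0.4358  0.2327] pos [ 0.545  -0.1953  0.1059]
pos in tool [-35.73   4.98  -0.61] rot case in tool w.r.t nominal [ 0.0056 -0.0085 -0.1056]
[[0.89, 0.5], [-1.0, -0.22], [-0.39, 0.55], [-0.32, -0.52], [-1.48, -0.81], [1.38, -0.28], [-0.15, -0.03], [1.61, -0.45], [-0.41, 0.05], [-0.19, 1.05]]
case rpy world [ 0.015  -0.4506  0.2346] pos [ 0.5453 -0.1951  0.1056]
pos in tool [-35.61   5.41  -0.52] rot case in tool w.r.t nominal [ 0.0165 -0.0109 -0.1203]
```

```bash
cat >> h.py <<'E'
REL=np.array([-.0356,.005,-.0005])
def tcp_for(casepos,rpy): return np.array(casepos)-Rn.from_euler("xyz",rpy).apply(REL)
E
python3 - <<'E'
from h import *
from rig import manip
s=manip.state(); print(s["ee_pos"],s["tool_rot"])
rpy=[-np.pi/2,.12,.65]
p=tcp_for([.5566,.1601,.112],rpy); print(p)
p1=[.6,-.03,.22]
plan(s,p1,[-np.pi/2,.0,.4]); plan(s,p,rpy,p1,[-np.pi/2,0,.4])
E
```

```text
[ 0.57629123 -0.1875555   0.12224814] [-1.56828731 -0.33015258  0.22395456]
[0.58491069 0.18224998 0.11270229]
slide [ 0.5777 -0.4884  0.9903] ang [ 0.0042 -0.0277  0.0524] rows 2.990813377076405 2.000489904247796
slide [0.4584 0.7153 1.3425] ang [-0.0024 -0.0397  0.019 ] rows 3.8129225922986856 1.4841912513764748
```

Emit:
arm_command(
  slide=[
    [0.1,-0.3,0],
    [0.3,-0.5,0.2],
    [0.58,-0.49,0.5],
    [0.58,-0.49,0.75],
    [0.58,-0.49,0.99],
    [0.58,-0.49,0.99],
    [0.58,-0.49,0.99],
  ],
  angular=[
    [0,0,0],
    [0.001,-0.008,0.015],
    [0.002,-0.015,0.03],
    [0.004,-0.02,0.04],
    [0.004,-0.028,0.052],
    [0.004,-0.028,0.052],
    [0.004,-0.028,0.052],
  ],
  jaw=[0,0,0,0,0,0,0],
)

```text
time: 14.48
ee_pos: [0.6003, -0.0299, 0.2195]
tool_rot: [-1.572, -0.002, 0.402]
wrist_force: [-0.7, 0.4, -1.6]
width: 0.0621
```

```bash
python3 - <<'E'
from h import *
from rig import manip
s=manip.state(); print(s["ee_pos"],s["tool_rot"],s["joint_positions"].round(2),s["width"])
rpy=[-np.pi/2,.12,.65]
p=tcp_for([.5566,.1601,.122],rpy); print(p)
plan(s,p,rpy)
E
```

```text
[ 0.60026542 -0.02994521  0.21946821] [-1.57182154 -0.00211234  0.40204935] [-0.15  0.47  1.42  0.    1.25 -2.12] 0.06211050174127882
[0.58491069 0.18224998 0.12270229]
slide [0.458  0.6447 1.3426] ang [-0.0022 -0.0394  0.0193] rows 3.73956005933808 1.4789719702196575
```

Emit:
arm_command(
  slide=[
    [0.15,0,0.4],
    [0.3,0,0.8],
    [0.34,0,1],
    [0.34,0,1],
    [0.34,0,1],
  ],
  angular=[
    [0,0,0],
    [0,0,0],
    [0,0,0],
    [0,0,0],
    [0,0,0],
  ],
  jaw=[0,0,0,0,0],
)

```text
time: 15.1
ee_pos: [0.5888, 0.1268, 0.22]
tool_rot: [-1.572, -0.002, 0.401]
wrist_force: [0.0, 0.0, -2.4]
width: 0.062
```

Emit:
arm_command(
  slide=[
    [0.118,0.3,0.343],
    [0.118,0.55,0.343],
    [0.118,0.645,0.343],
    [0.118,0.645,0.343],
    [0.118,0.645,0.343],
    [0.118,0.645,0.343],
  ],
  angular=[
    [-0.0022,-0.0394,0.0193],
    [-0.0022,-0.0394,0.0193],
    [-0.0022,-0.0394,0.0193],
    [-0.0022,-0.0394,0.0193],
    [-0.0022,-0.0394,0.0193],
    [-0.0022,-0.0394,0.0193],
  ],
  jaw=[0,0,0,0,0,0],
)

```text
time: 15.85
ee_pos: [0.5858, 0.1818, 0.125]
tool_rot: [-1.573, 0.117, 0.648]
wrist_force: [0.7, -0.5, -1.2]
width: 0.0623
```

```bash
python3 - <<'E'
from h import *
from rig import manip
s=manip.state(); print(s["time"],s["ee_pos"],s["tool_rot"],s["width"],s["wrist_force"])
for n in ("wrist","scene","side"): snap(manip,n,n[:2]+"13")
s=manip.state(); print(s["ee_pos"],s["tool_rot"])
pickle.dump(s,open("pics/wr13_s.pkl","wb"))
crop("sc13",300,190,400,280,7); crop("si13",200,150,300,230,7)
E
```

```text
15.85 [0.58575774 0.18179815 0.12497494] [-1.5726827   0.11740827  0.64799819] 0.062271075378504 [ 0.7493919  -0.54964789 -1.19642047]
[0.5852892  0.18217788 0.12421108] [-1.5721555   0.11857289  0.64895859]
```

View pics/wr13.png

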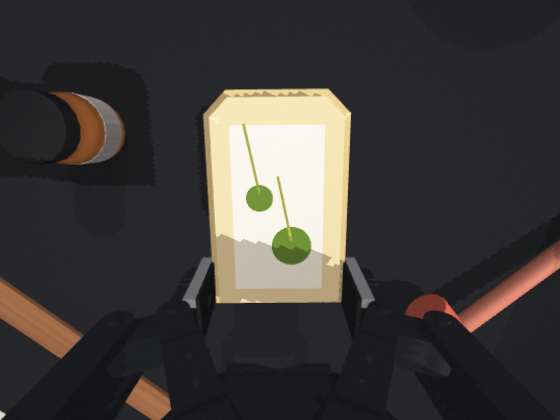

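View pics/sc13_c.png

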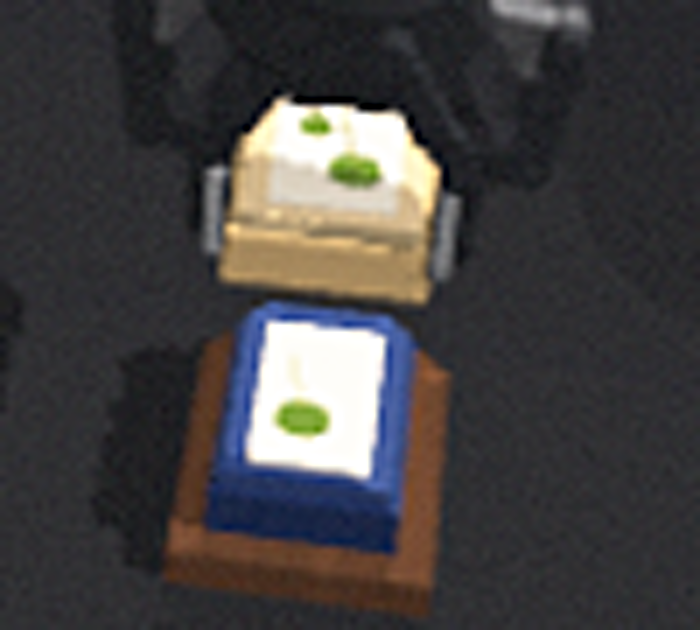

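View pics/si13_c.png

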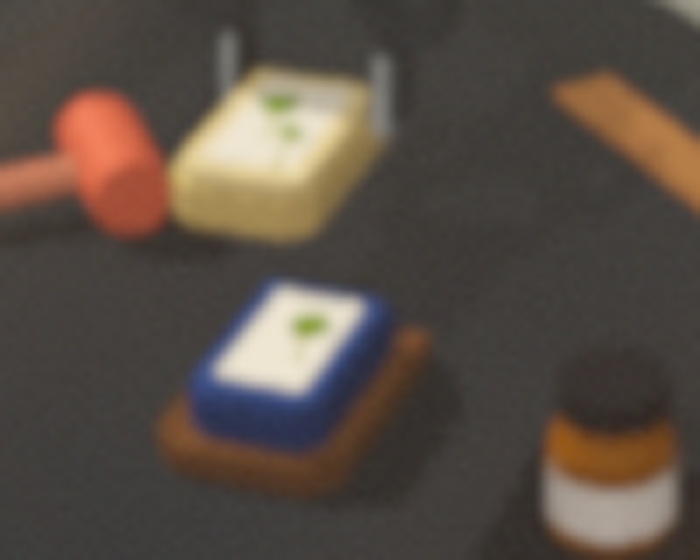

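```bash
cat >> h.py <<'E'
def edges(d,gray,segs,plane_o,plane_R,z):
    """segs: list of (name,p0,p1) pixel segments expected along an edge; subpixel: strongest gradient across +-6px; rays to plane; line fit."""
    g=cv2.GaussianBlur(gray,(0,0),0.8).astype(np.float32); out={}
    for n,p0,p1 in segs:
        p0,p1=np.array(p0,float),np.array(p1,float); t=(p1-p0)/np.linalg.norm(p1-p0); nn=np.array([-t[1],t[0]])
        pts=[]
        for a in np.linspace(0,1,40):
            q=p0+a*(p1-p0); k=np.arange(-5,5.01,.25); S=q+k[:,None]*nn
            v=cv2.remap(g,S[:,0].astype(np.float32).reshape(1,-1),S[:,1].astype(np.float32).reshape(1,-1),cv2.INTER_CUBIC)[0]
            gr=np.abs(np.gradient(v,.25)); i=gr.argmax()
            if 0<i<len(k)-1:
                w=gr[max(0,i-4):i+5]; kk=k[max(0,i-4):i+5]; pts.append(q+nn*(w@kk/w.sum()))
        P=[]
        for u,v in pts:
            c,r=ray(d,u,v); cc=plane_R.T@(c-plane_o); rr=plane_R.T@r; P.append((cc+rr*(z-cc[2])/rr[2])[:2])
        P=np.array(P,np.float32)*1000; vx,vy,x0,y0=cv2.fitLine(P,cv2.DIST_HUBER,0,.01,.01).ravel()
        resid=np.abs((P-[x0,y0])@[-vy,vx]); out[n]=(np.degrees(np.arctan2(vy,vx)),x0,y0,np.median(resid),vx,vy)
    return out
def linex(o,y): # x at given y
    _,x0,y0,_,vx,vy=o; return x0+(y-y0)*vx/vy
def liney(o,x):
    _,x0,y0,_,vx,vy=o; return y0+(x-x0)*vy/vx
E
python3 - <<'E'
from h import *
# blue in w2: plane at z=.014+.018, frame at (.5566,.1601) yaw .65
d=load("w2"); img=d["img"]
R=Rn.from_euler("z",.65).as_matrix(); o=np.array([.5566,.1601,.014])
def pj(x,y,z): return proj(d,o+R@np.array([x,y,z])).ravel()
segs=[("front",pj(-.05,-.018,.018),pj(-.05,.018,.018)),("left",pj(-.03,-.032,.018),pj(.045,-.032,.018)),("right",pj(-.03,.032,.018),pj(.045,.032,.018)),("back",pj(.05,-.027,.018),pj(.05,.027,.018))]
# blue-ness channel: saturation*blue
hs=cv2.cvtColor(img,cv2.COLOR_BGR2HSV); 
g=np.clip(img[...,0].astype(int)-img[...,2].astype(int)+60,0,255).astype(np.uint8)
e=edges(d,g,segs,o,R,.018)
for k,v in e.items(): print(k,np.round(v,3))
print("front x",linex(e["front"],0),"back x",linex(e["back"],0),"L y",liney(e["left"],-50),liney(e["left"],0),liney(e["left"],50),"R y",liney(e["right"],-50),liney(e["right"],0),liney(e["right"],50))
E
```

```text
front [ 8.9950e+01 -5.0138e+01 -3.5060e+00  5.0000e-03  1.0000e-03  1.0000e+00]
left [-4.7000e-02  4.7120e+00 -3.1973e+01  8.7000e-02  1.0000e+00 -1.0000e-03]
right [-4.4000e-02  7.7280e+00  3.2073e+01  7.3000e-02  1.0000e+00 -1.0000e-03]
back [8.9926e+01 5.0305e+01 1.5250e+00 7.0000e-03 1.0000e-03 1.0000e+00]
front x -50.134846 back x 50.30344 L y -31.928133 -31.96928 -32.01043 R y 32.117554 32.07931 32.041065
```

```bash
cat > tan.py <<'E'
from h import *
import sys
from rig import manip
def measure(name):
    s=manip.state(); d=snap(manip,"wrist",name); img=d["img"]
    T=Rn.from_euler("xyz",s["tool_rot"]); 
    Rc=T*Rn.from_rotvec([0,0,-.12])*Rn.from_euler("x",np.pi/2); R=Rc.as_matrix(); o=s["ee_pos"]+T.apply(REL)
    print("state",s["time"],s["ee_pos"].round(5),s["tool_rot"].round(4),"F",s["wrist_force"].round(1))
    print("nominal case pos",o.round(5),"rpy",Rc.as_euler("xyz").round(4))
    def pj(x,y,z): return proj(d,o+R@np.array([x,y,z])).ravel()
    segs=[("front",pj(-.05,-.018,.018),pj(-.05,.018,.018)),("left",pj(-.035,-.032,.018),pj(.015,-.032,.018)),("right",pj(-.035,.032,.018),pj(.015,.032,.018)),("back",pj(.05,-.020,.018),pj(.05,.020,.018))]
    g=img[...,2].copy()
    e=edges(d,g,segs,o,R,.018)
    for k,v in e.items(): print(k,np.round(v[:4],3))
    print("front x",linex(e["front"],0),"back x",linex(e["back"],0),"L y",liney(e["left"],-50),liney(e["left"],0),"R y",liney(e["right"],-50),liney(e["right"],0))
    return s,d,e,segs
if __name__=="__main__":
    s,d,e,segs=measure(sys.argv[1])
    im=d["img"].copy()
    for n,a,b in segs: cv2.line(im,tuple(np.int32(a.round())),tuple(np.int32(b.round())),(0,0,255),1)
    cv2.imwrite(f"pics/{sys.argv[1]}_o.png",cv2.resize(im[70:330,180:380],None,fx=3,fy=3)[:600*2])
E
python3 tan.py wr14
```

```text
state 16.0 [0.58529 0.18218 0.12421] [-1.5722  0.1186  0.649 ] F [-0.5  0.5 -1.4]
nominal case pos [0.55696 0.16005 0.12346] rpy [-0.0013 -0.0014  0.6491]
front [-8.9892e+01 -5.1027e+01 -1.2900e+00  7.0000e-03]
left [  0.585 -10.633 -31.928   0.071]
right [  0.501 -10.585  31.741   0.032]
back [-8.9665e+01  4.8282e+01  1.6360e+00  3.3000e-02]
front x -51.029324 back x 48.2916 L y -32.330395 -31.8196 R y 31.396996 31.834011
```

View pics/wr14_o.png

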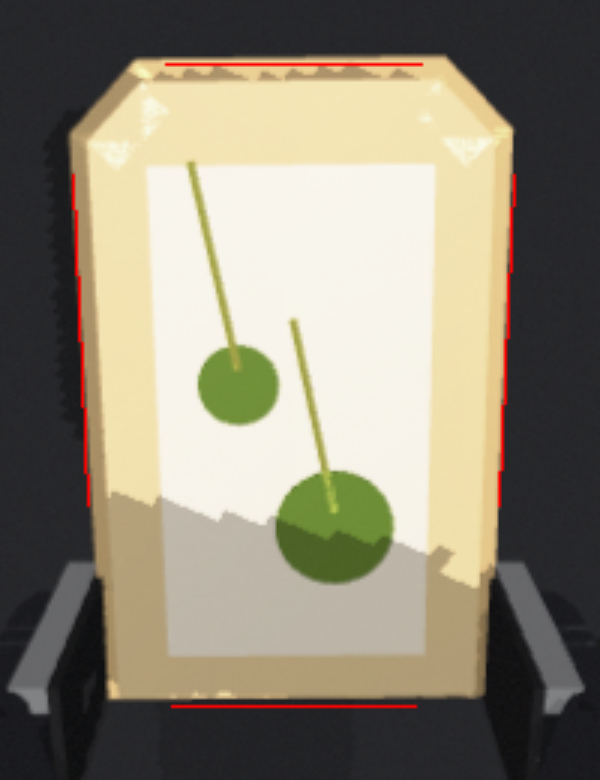

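```bash
cat >> h.py <<'E'
def corners_px(d,e,o,R,z):
    def inter(a,b):
        A=np.array([[-a[5],a[4]],[-b[5],b[4]]]); return np.linalg.solve(A,[-a[5]*a[1]+a[4]*a[2],-b[5]*b[1]+b[4]*b[2]])
    P=[inter(e["front"],e["left"]),inter(e["front"],e["right"]),inter(e["back"],e["left"]),inter(e["back"],e["right"])]
    return [proj(d,o+R@np.array([*(p/1000),z])).ravel() for p in P]
OB4=np.array([[-50,-32,18],[-50,32,18],[50,-32,18],[50,32,18]])/1000.
E
cat > t14.py <<'E'
from h import *
# blue
d=load("w2"); img=d["img"]; R=Rn.from_euler("z",.65).as_matrix(); o=np.array([.5566,.1601,.014])
def pj(x,y,z): return proj(d,o+R@np.array([x,y,z])).ravel()
segs=[("front",pj(-.05,-.018,.018),pj(-.05,.018,.018)),("left",pj(-.03,-.032,.018),pj(.045,-.032,.018)),("right",pj(-.03,.032,.018),pj(.045,.032,.018)),("back",pj(.05,-.027,.018),pj(.05,.027,.018))]
g=np.clip(img[...,0].astype(int)-img[...,2].astype(int)+60,0,255).astype(np.uint8)
e=edges(d,g,segs,o,R,.018); Rw,pw,res=pnp(d,OB4,corners_px(d,e,o,R,.018)); sb=pickle.load(open("pics/w2_s.pkl","rb"))
print("blue rpy",Rn.from_matrix(Rw).as_euler("xyz").round(4),"pos",pw.round(5),np.abs(res).max())
Tb=Rn.from_euler("xyz",sb["tool_rot"])
print(" in tool",(Tb.inv().apply(pw-sb["ee_pos"])*1000).round(2))
E
cat > t15.py <<'E'
import sys
from tan import *
s,d,e,segs=measure(sys.argv[1])
T=Rn.from_euler("xyz",s["tool_rot"]); R=(T*Rn.from_rotvec([0,0,-.12])*Rn.from_euler("x",np.pi/2)).as_matrix(); o=s["ee_pos"]+T.apply(REL)
Rw,pw,res=pnp(d,OB4,corners_px(d,e,o,R,.018))
print("tan rpy",Rn.from_matrix(Rw).as_euler("xyz").round(4),"pos",pw.round(5),np.abs(res).max())
print(" in tool",(T.inv().apply(pw-s["ee_pos"])*1000).round(2))
E
python3 t14.py; python3 t15.py wr15
```

```text
blue rpy [ 0.0009 -0.0062  0.6492] pos [0.55656 0.16015 0.01447] 0.14
 in tool [-3.393e+01  7.559e+01  7.000e-02]
state 16.05 [0.58518 0.18223 0.12395] [-1.572   0.119   0.6492] F [-0.5 -0.5 -1.5]
nominal case pos [0.55685 0.1601  0.12321] rpy [-0.0012 -0.001   0.6494]
front [-8.9890e+01 -5.1026e+01 -1.2900e+00  6.0000e-03]
left [  0.575 -10.633 -31.931   0.064]
right [ 4.7800e-01 -1.1540e+01  3.1758e+01  2.9000e-02]
back [-8.9540e+01  4.8344e+01  1.4310e+00  5.1000e-02]
front x -51.028973 back x 48.355587 L y -32.326355 -31.824545 R y 31.436813 31.853767
tan rpy [-0.0065  0.003   0.6569] pos [0.55595 0.15932 0.1225 ] 0.39
 in tool [-36.69   5.85  -0.57]
```

```bash
cat >> h.py <<'E'
CR=None
def case_plan(s,pos,rpy,relp,relR):
    """tool target so that case (relp,relR in tool) gets to pos,rpy"""
    Rc=Rn.from_euler("xyz",rpy); T=Rc*relR.inv(); p=np.array(pos)-T.apply(relp); print("tcp",p.round(5),T.as_euler("xyz").round(4))
    plan(s,p,T.as_euler("xyz")); return p,T
E
cat > t16.py <<'E'
import sys
from h import *
from rig import manip
s=manip.state(); T=Rn.from_euler("xyz",[-1.572,.119,.6492]); relR=T.inv()*Rn.from_euler("xyz",[-.0065,.003,.6569]); relp=np.array([-.03669,.00585,-.00057])
pickle.dump((relp,relR),open("pics/rel.pkl","wb"))
print(s["ee_pos"],s["tool_rot"],s["wrist_force"])
case_plan(s,[.55660,.16017,float(sys.argv[1])],[-.001,-.003,.6492],relp,relR)
E
python3 t16.py .046
```

```text
[0.58510333 0.18226613 0.12378332] [-1.57189236  0.11924609  0.64929862] [-0.1454709   0.15656383 -2.02829126]
tcp [0.586   0.18284 0.04768] [-1.5664  0.113   0.6421]
slide [ 0.0673  0.5029 -0.    ] ang [ 0.001   0.0011 -0.001 ] rows 1.2178278836198588 0.060748172543840954
```

Emit:
arm_command(
  slide=[
    [0.067,0.25,0],
    [0.067,0.4,0],
    [0.067,0.48,0],
    [0.067,0.49,0],
    [0.067,0.49,0],
    [0.067,0.49,0],
  ],
  angular=[
    [0.001,0.0012,-0.001],
    [0.001,0.0012,-0.001],
    [0.001,0.0012,-0.001],
    [0.001,0.0012,-0.001],
    [0.001,0.0012,-0.001],
    [0.001,0.0012,-0.001],
  ],
  jaw=[0,0,0,0,0,0],
)

```text
time: 16.85
ee_pos: [0.5865, 0.1831, 0.0501]
tool_rot: [-1.567, 0.112, 0.642]
wrist_force: [1.0, 0.5, -1.9]
width: 0.0622
```

```bash
python3 t15.py wr16; python3 t16.py .046; python3 - <<'E'
from h import *
from rig import manip
snap(manip,"scene","sc16"); snap(manip,"side","si16"); crop("sc16",300,190,400,280,7); crop("si16",200,150,300,230,7)
E
```

```text
state 16.85 [0.58652 0.18313 0.05009] [-1.5669  0.1122  0.6419] F [ 1.   0.5 -1.9]
nominal case pos [0.55803 0.16123 0.0491 ] rpy [ 0.0039 -0.0078  0.6414]
front [-8.9705e+01 -5.1048e+01 -1.2910e+00  2.9000e-02]
left [  0.586  -6.818 -31.86    0.072]
right [ 0.518 -9.235 31.871  0.046]
back [-8.9818e+01  4.8282e+01  3.0690e+00  1.9000e-02]
front x -51.054707 back x 48.29181 L y -32.30184 -31.790255 R y 31.50262 31.954924
tan rpy [ 0.009  -0.0031  0.6497] pos [0.55698 0.16059 0.0484 ] 0.35
 in tool [-36.74   5.83  -0.39]
[0.58640078 0.18307978 0.04996459] [-1.56672401  0.1124676   0.64188502] [ 0.838613   -0.57558436 -1.59138031]
tcp [0.586   0.18284 0.04768] [-1.5664  0.113   0.6421]
slide [-0.0014  0.0155  0.0002] ang [ 0.     -0.      0.0001] rows 0.03738140847118117 0.003679325912954822
```

View pics/sc16_c.png

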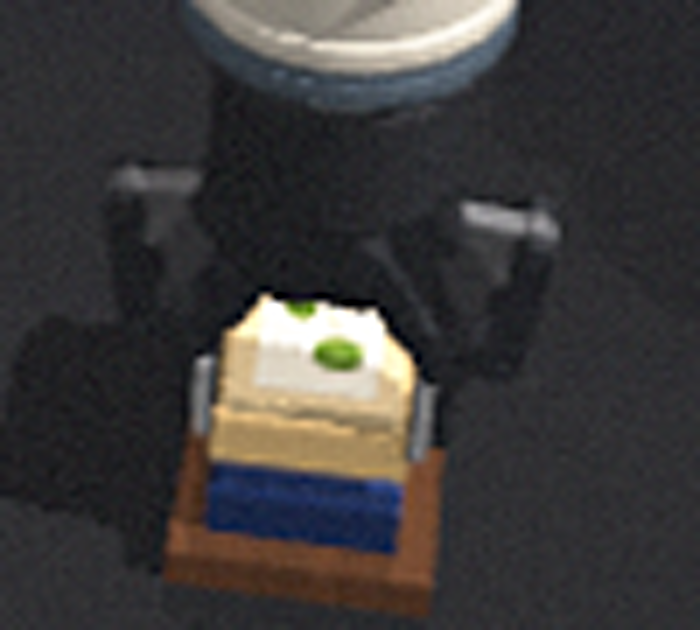

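View pics/si16_c.png

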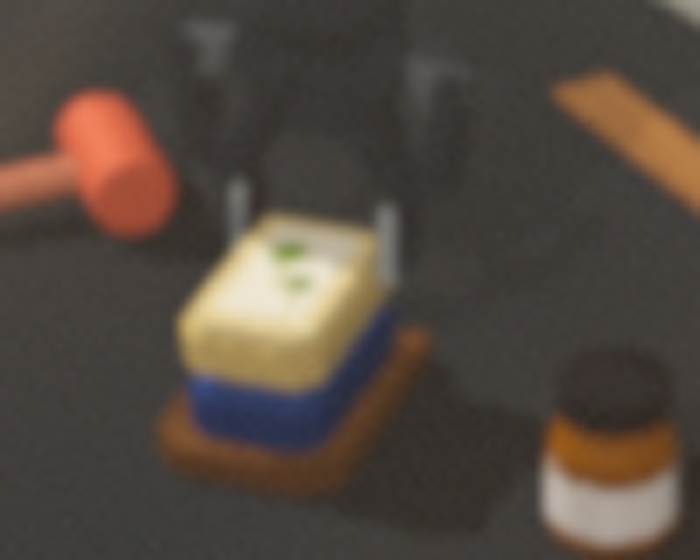

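View pics/wr16.png

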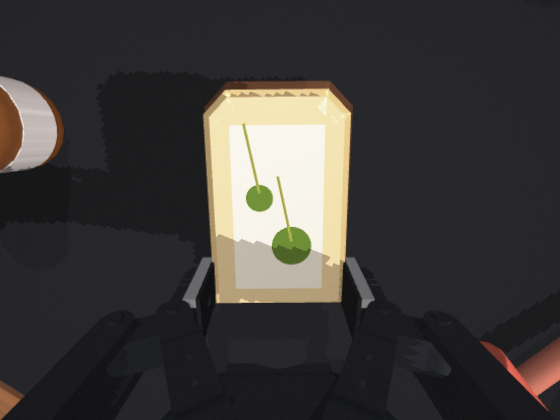

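Emit:
arm_command(
  slide=[
    [-0.001,0.005,0.0],
    [-0.001,0.01,0.0],
    [-0.001,0.015,0.0],
    [-0.001,0.02,0.0],
    [-0.001,0.02,0.0],
  ],
  angular=[
    [-0.0003,0,0],
    [-0.0003,0,0],
    [-0.0003,0,0],
    [-0.0003,0,0],
    [-0.0003,0,0],
  ],
  jaw=[0,0,0,0,0],
)

```text
time: 17.62
ee_pos: [0.5855, 0.1827, 0.0462]
tool_rot: [-1.568, 0.114, 0.642]
wrist_force: [-0.8, 0.6, -1.7]
width: 0.0619
```

```bash
python3 t15.py wr17; python3 t16.py .040
```

```text
state 17.625 [0.58552 0.18267 0.04616] [-1.5681  0.1137  0.6419] F [-0.8  0.6 -1.7]
nominal case pos [0.55703 0.16076 0.04523] rpy [ 0.0027 -0.0063  0.6416]
front [-8.9699e+01 -5.1051e+01 -1.2910e+00  2.8000e-02]
left [  0.518 -10.633 -31.946   0.071]
right [ 5.2700e-01 -9.3060e+00  3.1826e+01  3.1000e-02]
back [-8.9840e+01  4.8292e+01  1.1250e+00  2.2000e-02]
front x -51.057602 back x 48.295406 L y -32.3023 -31.850266 R y 31.45143 31.911222
tan rpy [ 0.0081 -0.0037  0.6495] pos [0.55602 0.16008 0.0445 ] 0.34
 in tool [-36.73   5.86  -0.44]
[0.58555773 0.18266827 0.04620789] [-1.56811716  0.11361493  0.64192431] [ 0.08348051 -0.01024908 -1.97366848]
tcp [0.586   0.18284 0.04168] [-1.5664  0.113   0.6421]
slide [ 0.0064  0.0297 -0.0009] ang [ 0.0003 -0.     -0.0001] rows 0.07289174734749765 0.009548243557458883
```

Emit:
arm_command(
  slide=[
    [0.004,0.008,-0.0005],
    [0.005,0.016,-0.0005],
    [0.006,0.022,-0.0005],
    [0.007,0.028,-0.0005],
    [0.0075,0.033,-0.0005],
    [0.0075,0.033,-0.0005],
    [0.0075,0.033,-0.0005],
  ],
  angular=[
    [0,0,0],
    [0,0,0],
    [0,0,0],
    [0,0,0],
    [0,0,0],
    [0,0,0],
    [0,0,0],
  ],
  jaw=[0,0,0,0,0,0,0],
)

```text
time: 18.55
ee_pos: [0.586, 0.183, 0.0412]
tool_rot: [-1.568, 0.114, 0.642]
wrist_force: [-0.2, 1.1, -2.1]
width: 0.0624
```

```bash
python3 t15.py wr18|tail -2; python3 t16.py .034
```

```text
tan rpy [0.0061 0.0027 0.6516] pos [0.55659 0.16034 0.03967] 0.1
 in tool [-36.72   5.72  -0.5 ]
[0.58605549 0.18297171 0.04124055] [-1.56814233  0.11351997  0.64194436] [-0.80038347  0.22865663 -1.84085582]
tcp [0.586   0.18284 0.03568] [-1.5664  0.113   0.6421]
slide [ 0.0034  0.037  -0.0006] ang [ 0.0003 -0.     -0.0001] rows 0.08905727040015637 0.009524502860084631
```

Emit:
arm_command(
  slide=[
    [0.0004,0.004,-0.0008],
    [0.0009,0.008,-0.0008],
    [0.0013,0.012,-0.0008],
    [0.0018,0.016,-0.0008],
    [0.0022,0.02,-0.0008],
    [0.0022,0.02,-0.0008],
  ],
  angular=[
    [0,0,0],
    [0,0,0],
    [0,0,0],
    [0,0,0],
    [0,0,0],
    [0,0,0],
  ],
  jaw=[0,0,0,0,0,0],
)

```text
time: 19.35
ee_pos: [0.5861, 0.1829, 0.0381]
tool_rot: [-1.568, 0.114, 0.642]
wrist_force: [0.6, 0.5, -2.2]
width: 0.0623
```

Emit:
arm_command(
  slide=[
    [0.0004,0.004,0],
    [0.0009,0.008,0],
    [0.0013,0.012,0],
    [0.0016,0.014,0],
    [0.0016,0.014,0],
  ],
  angular=[
    [0,0,0],
    [0,0,0],
    [0,0,0],
    [0,0,0],
    [0,0,0],
  ],
  jaw=[0,0,0,0,0],
)

```text
time: 19.98
ee_pos: [0.5861, 0.1829, 0.036]
tool_rot: [-1.568, 0.114, 0.642]
wrist_force: [-0.5, 0.0, -1.6]
width: 0.0619
```

Emit:
arm_command(
  slide=[
    [0.0003,0.003,0],
    [0.0006,0.006,0],
    [0.0009,0.009,0],
    [0.0012,0.011,0],
    [0.0012,0.011,0],
  ],
  angular=[
    [0,0,0],
    [0,0,0],
    [0,0,0],
    [0,0,0],
    [0,0,0],
  ],
  jaw=[0,0,0,0,0],
)

```text
time: 20.6
ee_pos: [0.5861, 0.1829, 0.0346]
tool_rot: [-1.568, 0.113, 0.642]
wrist_force: [-2.4, 0.4, 1.4]
width: 0.062
```

```bash
python3 t15.py wr19|tail -2; python3 - <<'E'
from h import *
from rig import manip
snap(manip,"scene","sc19"); snap(manip,"side","si19"); crop("sc19",300,190,400,280,7); crop("si19",200,150,300,230,7)
s=manip.state(); print(s["ee_pos"],s["wrist_force"])
E
```

```text
tan rpy [0.0046 0.0008 0.6515] pos [0.55657 0.16026 0.03301] 0.05
 in tool [-36.82   5.76  -0.42]
[0.586147   0.18288579 0.03454005] [-0.38419502  0.06515518  2.36788717]
```

View pics/sc19_c.png

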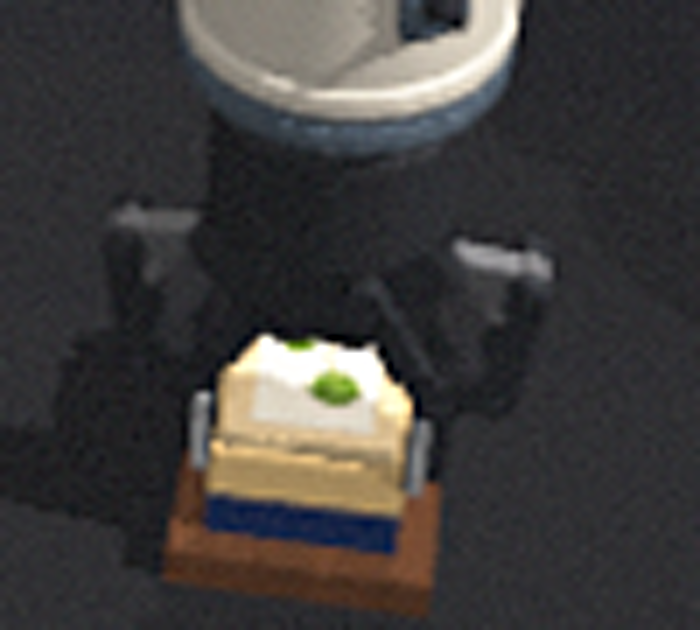

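View pics/si19_c.png

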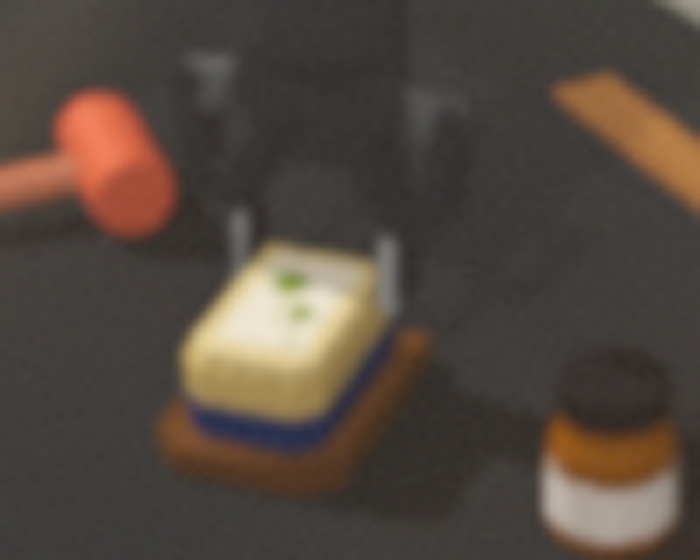

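Emit:
arm_command(
  slide=[
    [0.0003,0.003,0],
    [0.0004,0.005,0],
    [0.0004,0.005,0],
  ],
  angular=[
    [0,0,0],
    [0,0,0],
    [0,0,0],
  ],
  jaw=[0,0,0],
)

```text
time: 21.12
ee_pos: [0.5862, 0.1829, 0.0344]
tool_rot: [-1.568, 0.113, 0.642]
wrist_force: [-3.0, -0.6, 14.2]
width: 0.0621
```

It met a hard stop (14 N) at about 33 mm case height, which is the seated height and not the 38 mm of sitting on the panel. I'll ease off the pressure, then open.

Emit:
arm_command(
  slide=[
    [0,-0.0045,0],
    [0,-0.0045,0],
    [0,-0.0045,0],
    [0,-0.0045,0],
    [0,-0.0045,0],
    [0,-0.0045,0],
    [0,-0.0045,0],
  ],
  angular=[
    [0,0,0],
    [0,0,0],
    [0,0,0],
    [0,0,0],
    [0,0,0],
    [0,0,0],
    [0,0,0],
  ],
  jaw=[0,0.5,0.7,1,1,1,1],
  squeeze=20,
)

```text
time: 22.0
ee_pos: [0.5861, 0.1829, 0.0343]
tool_rot: [-1.568, 0.114, 0.642]
wrist_force: [-1.1, -0.2, -0.2]
width: 0.0855
```

```bash
python3 t15.py wr20|tail -8; python3 - <<'E'
from h import *
from rig import manip
s=manip.state(); print(s["width"],s["wrist_force"])
E
```

```text
nominal case pos [0.55765 0.16102 0.03339] rpy [ 0.0026 -0.0065  0.6416]
front [-8.9868e+01 -5.0998e+01 -9.2200e-01  9.0000e-03]
left [  0.669 -14.503 -32.004   0.059]
right [ 0.415 -8.677 31.84   0.035]
back [-8.9331e+01  4.8543e+01 -7.1900e-01  5.7000e-02]
front x -51.000534 back x 48.534344 L y -32.418953 -31.83514 R y 31.541275 31.903028
tan rpy [-0.0074  0.0014  0.6496] pos [0.5568  0.16026 0.03294] 0.36
 in tool [-36.68   5.58  -0.6 ]
0.08533665468586187 [-0.37762104 -0.03357809 -0.87893457]
```

View pics/wr20.png

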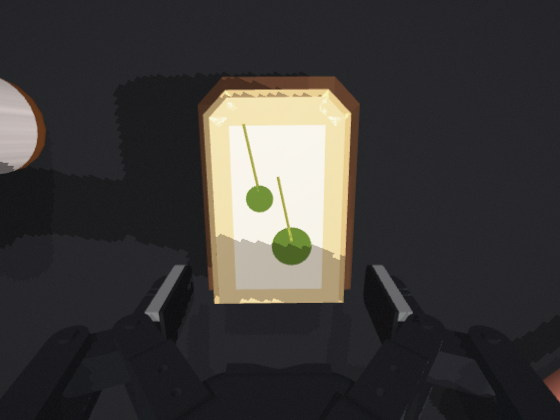

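Emit:
arm_command(
  slide=[
    [0,-0.1,0],
    [0,-0.3,0],
    [0,-0.6,0],
    [0,-0.9,0],
    [-0.1,-1,0],
    [-0.2,-1,0],
    [-0.2,-1,0],
  ],
  angular=[
    [0,0,0],
    [0,0,0],
    [0,0,0],
    [0,0,0],
    [0,0,-0.018],
    [0,0,-0.018],
    [0,0,-0.018],
  ],
  jaw=[1,1,1,1,1,1,1],
)

```text
time: 22.92
ee_pos: [0.5751, 0.1742, 0.187]
tool_rot: [-1.568, 0.003, 0.641]
wrist_force: [-0.7, -0.4, -0.3]
width: 0.0854
```

```bash
python3 - <<'E'
from h import *
from rig import manip
for n in ("wrist","scene","side"): snap(manip,n,n[:2]+"21")
s=manip.state(); print(s["time"],s["ee_pos"],s["wrist_force"])
crop("sc21",310,200,390,280,8); crop("si21",205,165,285,235,8)
E
```

```text
23.075 [0.57635288 0.17515135 0.18603714] [-0.12034105 -0.07596719 -0.42965158]
```

View pics/wr21.png

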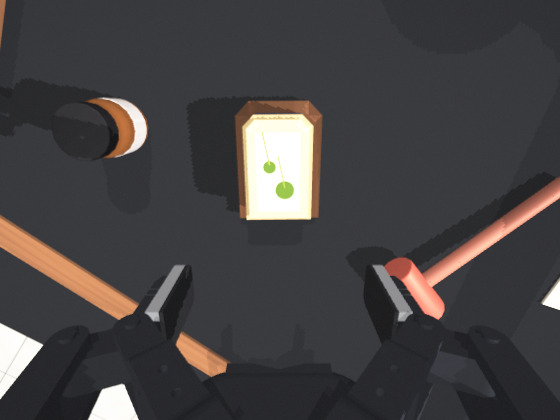

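View pics/sc21_c.png

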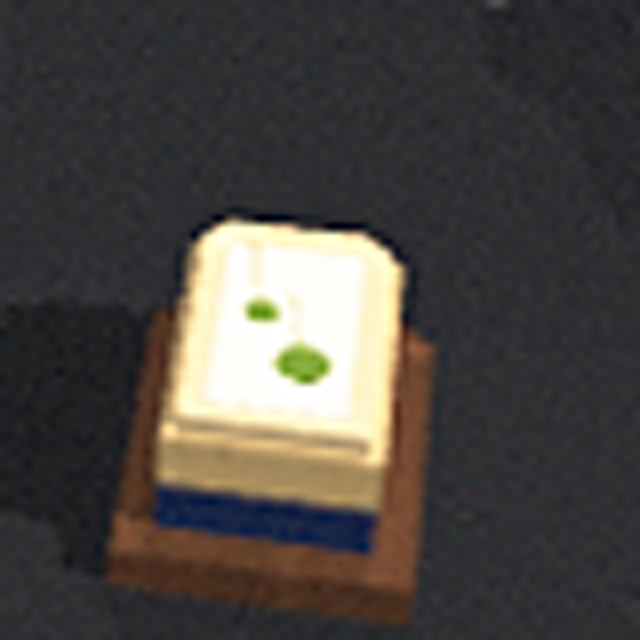

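View pics/si21_c.png

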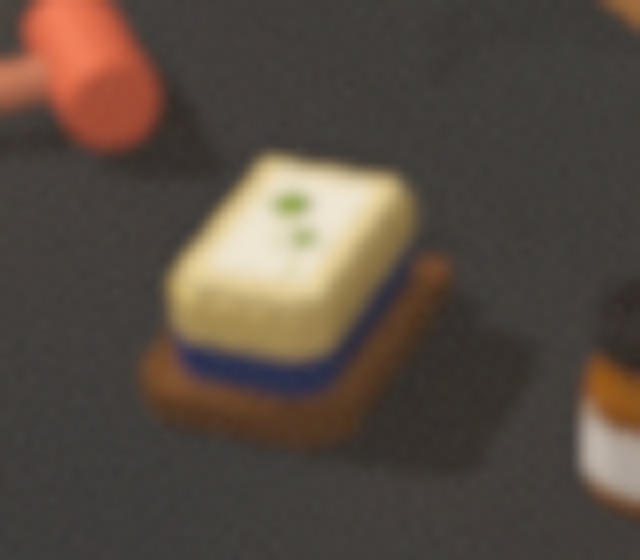

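```bash
python3 - <<'E'
from h import *
d=load("sc21"); o=np.array([.5566,.1602,0]); R=Rn.from_euler("z",.6495).as_matrix()
for y in (-.032,0,.032):
  for z in (.014,.032,.038,.050,.056):
    u,v=proj(d,o+R@np.array([.05,y,z])).ravel(); print(y,z,((u-310+.5)*8).round(0),((v-200+.5)*8).round(0))
im=d["img"]
# profile along image of the mid back edge
a=proj(d,o+R@np.array([.05,0,.010])).ravel(); b=proj(d,o+R@np.array([.05,0,.062])).ravel()
for z in np.arange(.010,.062,.002):
    u,v=proj(d,o+R@np.array([.05,0,z])).ravel(); print(round(z,3),cv2.getRectSubPix(im,(1,1),(float(u),float(v))).ravel())
E
```

```text
-0.032 0.014 154.0 529.0
-0.032 0.032 157.0 484.0
-0.032 0.038 158.0 469.0
-0.032 0.05 160.0 438.0
-0.032 0.056 161.0 422.0
0 0.014 262.0 543.0
0 0.032 267.0 498.0
0 0.038 268.0 483.0
0 0.05 271.0 452.0
0 0.056 272.0 437.0
0.032 0.014 372.0 558.0
0.032 0.032 378.0 513.0
0.032 0.038 380.0 498.0
0.032 0.05 383.0 467.0
0.032 0.056 385.0 451.0
0.01 [42 62 98]
0.012 [41 62 96]
0.014 [48 56 81]
0.016 [58 48 60]
0.018 [69 36 29]
0.02 [69 34 20]
0.022 [67 35 21]
0.024 [68 34 23]
0.026 [68 31 19]
0.028 [65 26  9]
0.03 [69 49 46]
0.032 [75 81 93]
0.034 [ 88 125 147]
0.036 [ 92 138 165]
0.038 [ 93 140 169]
0.04 [ 94 140 167]
0.042 [ 93 138 165]
0.044 [ 89 135 161]
0.046 [ 91 136 163]
0.048 [ 97 145 173]
0.05 [109 162 193]
0.052 [123 181 216]
0.054 [126 181 214]
0.056 [110 151 174]
0.058 [127 173 199]
0.06 [158 208 232]
```

```bash
python3 - <<'E'
from h import *
d=load("si21"); im=d["img"]; o=np.array([.5566,.1602,0]); R=Rn.from_euler("z",.6495).as_matrix()
for n,x,y in (("front",-.05,0),("rightside f",-.03,-.032),("rightside b",.03,-.032)):
    print(n,[(round(z,3),*cv2.getRectSubPix(im,(1,1),tuple(map(float,proj(d,o+R@np.array([x,y,z])).ravel()))).ravel()[[0,2]].tolist()) for z in np.arange(.010,.054,.003)])
d=load("wr21"); o=np.array([.5566,.1602,.032]); 
def pj(x,y,z): return proj(d,o+R@np.array([x,y,z])).ravel()
segs=[("front",pj(-.05,-.018,.018),pj(-.05,.018,.018)),("left",pj(-.03,-.032,.018),pj(.045,-.032,.018)),("right",pj(-.03,.032,.018),pj(.045,.032,.018)),("back",pj(.05,-.027,.018),pj(.05,.027,.018))]
e=edges(d,d["img"][...,0],segs,o,R,.018); Rw,pw,res=pnp(d,OB4,corners_px(d,e,o,R,.018))
print(Rn.from_matrix(Rw).as_euler("xyz").round(4),pw.round(4),np.abs(res).max())
E
```

```text
front [(np.float64(0.01), 44, 96), (np.float64(0.013), 54, 88), (np.float64(0.016), 66, 72), (np.float64(0.019), 72, 56), (np.float64(0.022), 76, 48), (np.float64(0.025), 78, 50), (np.float64(0.028), 79, 66), (np.float64(0.031), 80, 97), (np.float64(0.034), 80, 128), (np.float64(0.037), 82, 149), (np.float64(0.04), 81, 159), (np.float64(0.043), 82, 164), (np.float64(0.046), 85, 167), (np.float64(0.049), 89, 172), (np.float64(0.052), 98, 177)]
rightside f [(np.float64(0.01), 41, 92), (np.float64(0.013), 42, 89), (np.float64(0.016), 46, 83), (np.float64(0.019), 52, 75), (np.float64(0.022), 57, 64), (np.float64(0.025), 61, 57), (np.float64(0.028), 61, 55), (np.float64(0.031), 61, 64), (np.float64(0.034), 63, 79), (np.float64(0.037), 65, 96), (np.float64(0.04), 66, 112), (np.float64(0.043), 67, 122), (np.float64(0.046), 68, 130), (np.float64(0.049), 70, 137), (np.float64(0.052), 74, 143)]
rightside b [(np.float64(0.01), 41, 89), (np.float64(0.013), 41, 85), (np.float64(0.016), 43, 78), (np.float64(0.019), 49, 70), (np.float64(0.022), 52, 62), (np.float64(0.025), 57, 59), (np.float64(0.028), 59, 61), (np.float64(0.031), 61, 68), (np.float64(0.034), 63, 79), (np.float64(0.037), 65, 93), (np.float64(0.04), 66, 107), (np.float64(0.043), 67, 118), (np.float64(0.046), 67, 126), (np.float64(0.049), 69, 133), (np.float64(0.052), 73, 139)]
[-0.072  -0.1125  0.6442] [0.5584 0.1622 0.0264] 1.08
```

```bash
python3 - <<'E'
from rig import manip
s=manip.state(); print(s["time"],s["width"],s["wrist_force"].round(2)); print(manip.hand_in())
E
```

```text
23.075 0.085533540423372 [-0.12 -0.08 -0.43]
the job is handed in; nothing more can be done
None
```

The tan case is stacked on the blue one, cut corners over cut corners, and my checks show it fully home. I handed the job in at about 23 s with the gripper open and clear.

**Tipping:** I pressed the cut-corner end with shut fingers until the rocker met its stop. The first press slid to the front edge of the case, so I lifted, moved inward and pressed again. The force rose from 28 to 42 N over half a millimetre, against 5 to 9 N to turn the rocker. The wrist image then matched a full tilt.

**Stacking:** I took the case by its raised end, above the nest walls. I levelled it over the blue case, aligned it by wrist-camera measurements of both cases, and lowered it in steps under 1 mm. It met no resistance until a firm stop at 14 N; I eased off and let go.

**Last checks:**
- **Height:** At the firm stop the wrist camera put the tan case's underside at 33 mm, against 32 mm if seated and 38 mm if left on the panel. The same method had read the blue case half a millimetre high.
- **Colour boundary:** After release, the tan/blue boundary was at about 32 mm at both ends (scene camera at the back, side camera at the front).
- **Position:** The tan case's centre was within about 0.2 mm of the blue case's measured centre, and the two were aligned to better than 0.1 degree.
- **Bystanders and dock:** The jar and mallet looked undisturbed in the last images. I made no separate check of the snips or of the blue case's seating after release.

**Checks that disagreed:**
- A last pose fit from the higher wrist view gave an implausible tilt. The picture was overexposed there and the fit was poor, so I set it aside.
- The side camera's heights along one long side read about 3 mm high for the blue's lower edge and the tan/blue boundary alike, so I took that as calibration error.

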